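# Check that the amber boot wax has set

### The arm

A 6-joint arm with a two-finger parallel gripper is mounted at the origin on the work surface. World frame = base frame: x ahead of the robot, y to its left, z up, the work surface at z = 0. Lengths are in m, angles in rad, forces in N, time in s.
With the tool pointing down it reaches from about 0.35 to 0.975 m from the base axis. Payload 4.9 kg.
Tool frame: the origin (TCP) lies between the finger pads; the fingertips stand 25 mm ahead of it and the grasp point (between the pads) lies 6 mm ahead of it (manip.tcp_to_tips is the z of the fingertips in the tool frame, in m); z points along the fingers, y is the line along which they close (so a half turn about z gives the same grasp; the last joint's range is limited). The gripper opens to 85 mm and grips with 20 to 120 N. Pads are 22 mm wide; open, the fingers measure 114 mm over their backs; the gripper's body (76 mm by 85 mm) begins 54 mm behind the grasp point. The pads swing forward as they close: fully open they stand 13 mm farther back than shut.
Start: joints at [-1.241, 0.053, 1.613, -0, 1.476, -0.119], TCP at [0.271, -0.563, 0.256] pointing down, gripper open.
Joint ranges: [-3.01, 3.01], [-1.01, 2.22], [0.06, 2.58], [-1.02, 4.17], [0.09, 2.62], [-3.14, 3.14]. Speed limits (rad/s): [2.57, 2.57, 3.14, 3.14, 3.14, 3.14].

### API

Orientations are given as a unit quaternion [w, x, y, z].
In Python, from plant import manip gives the robot as it stands. The module is installed in compiled form; this text tells all that it offers.
- The arm moves only by the tool arm_command, never from a script. Its argument "moves" is a list of rows, each a list of 3 entries, a list of its own where there are three numbers: the opening, from -1 (shut) to 1 (fully open), then the shift along the tool's x, y, z in units of 0.15 m (1.0 is 0.15 m), then the turn about the tool's z in units of 2 pi rad (1.0 is 2 pi rad). A call has 1 to 20 rows; each row is the pose to reach, as a shift and turn from the pose commanded when the call began, along the tool's axes at that moment, turning the shorter way round; what a row does not reach only later rows make up. A row lasts 1/12 s, in which the tool goes at most 41.7 mm and 7.16 degrees, less where a joint would pass 70% of its speed; a pose out of reach is approached as far as the arm can. A call with a number of a shift or a turn outside -1 to 1 is refused whole. A call with a gripper value outside its range is refused whole. The fingers move at their own pace and stop on an object; the grip force is fixed at half the most. Time passes only in rows, so rows that repeat a pose let the fingers close. It gives the time, the measured TCP pose, the force, the opening and the grip force at its end, in the units of the state.
- manip.state(): the state, without advancing time (a new reading comes with each control period).
- manip.grab_frame(name): name is "scene" or "top" or "wrist"; returns a dict with "frame" (400x640x3 uint8, red, green, blue), "fx", "fy", "cx", "cy" (pixels), "R" (3x3) and "t" (3): a world point X has camera coordinates R X + t. Camera axes: x right, y down, z forward; pixel columns grow to the right and rows downward; lengths in m; the calibration is good to about 2 mm. A picture is of the moment at which its call begins. There is no depth.
- manip.job_done(): hands the job in; it is judged then, once.
Trained networks look in a picture, given as the dict that the camera call returned (one of the last four; its "shot" number tells which), for a name from the list of things; names that differ only in an ending like _2 or _b are one class to them, and where a whole thing is asked for, a point or a joint stands for the part that bears it (a point fixed in the world has none). Each returns a list of dicts, best first, with "confidence" (0 to 1); they miss things now and then, are a little off and sometimes report something else, mostly with a low value. They report only what shows in the picture. A call takes as long as a camera call. They do not tell look-alikes from the thing itself.
- manip.search_frame(picture, target): "extent" ([left, top, right, bottom] in pixels, round what is visible of it).
The state is a dict: "time": time; "joint_pos": joint angles; "joint_vel": joint speeds; "joint_efforts": joint torques, N m; "tool_pos": TCP position; "tool_rot": TCP orientation; "contact_force": force on the tool from outside, world axes, zero at the start; "ft_torque": the same for the moment, N m; "gripper_width": opening from 0.0 (shut) to 1.0 (fully open); "grasp_force": force on a finger pad.
Only numpy, scipy, OpenCV 4.12 (cv2) and the standard library are available. Lean on these libraries where they do the work, as an engineer would, in place of code of your own. Each camera call takes 0.05 s, during which the arm holds its last target. There are 200 camera calls.

### The job

The amber boot wax was poured into its jar yesterday: check that it has set by picking up the closed amber jar, turning it upside down well clear of the seat and keeping it so for about a second, then turn it back and stand it upright, lid up, in the middle of the round cork mat. Set it down gently without dropping it, let go, and leave the black jar standing where it is.

Things in the scene. Friction and masses are not known exactly. Their poses are not given: they have to be found in the camera images.
- amber_jar: the jar to turn over: clear round glass jar with solid AMBER-ORANGE wax in its lower half; 60 mm diameter, 100 mm tall, straight sides up to 84 mm, then a tightly closed brass-yellow screw lid 59 mm wide and 16 mm tall; about 260 g. Stands loose on the seat (z = 0). Origin at the centre of its underside, z axis up through the lid; it is round, so its yaw means nothing
- black_jar: bystander to leave alone: a jar of the same shape and size (60 mm diameter, 100 mm tall), but with solid BLACK wax in it and a grey steel lid. Origin at the centre of its underside, z axis up through the lid
- mat: flat round cork mat fixed to the seat, 110 mm diameter, 5 mm thick, where the amber jar must end. Origin at the centre of its underside (seat height, so its top is 5 mm above the origin), z up
Mind the look-alikes: they are no part of the job. Leave any green, pink or purple look-alike of the amber_jar alone.

How it is judged:
On the way:
1. the amber jar is held upside down in the gripper (its lid at least 130 degrees from straight up), its base more than 160 mm above the seat, for half a second (angle between amber_jar's own z axis and vertical above 2.27 rad and height (world z) of amber_jar above 0.16 m and contact force between the fingers and amber_jar above 0.5 N), for 0.5 s.
At the end, for the whole second after the job is handed in: The amber jar stands upright (within 10 degrees) and at rest on the cork mat, its centre within 20 mm of the mat's centre; the black jar stands upright within 20 mm of where it was (angle between each of amber_jar, black_jar's own z axis and vertical below 0.175 rad and horizontal distance between amber_jar and mat below 0.02 m and height (world z) of amber_jar below 0.012 m and linear speed of amber_jar below 0.02 m/s and distance of black_jar from where it was at the start of the episode below 0.02 m); the robot touches nothing.
It fails at once if the amber jar is dropped (falls out of the fingers faster than 0.45 m/s, a drop of about 10 mm) (linear speed of amber_jar above 0.45 m/s and contact force between the fingers and amber_jar below 0.05 N).
It fails at once if the black jar is shifted more than 20 mm or tipped more than 20 degrees (distance of black_jar from where it was at the start of the episode above 0.02 m or angle between black_jar's own z axis and vertical above 0.35 rad).
It also fails if it takes over 61 s, if anything falls off the work surface, if the arm or the gripper's body presses on something with over 40 N, if the wrist force passes 120 N, or if a joint passes its speed limit or range.

## Working session

There is one attempt and no reset: what is moved stays moved. The work goes in short steps, Python scripts to look and compute and a tool call to move; the robot and the scene stay as the last step left them, time stands still between calls to the robot, and variables do not carry over. Pictures are saved under pics/ and viewed, at most 10 in all, crops included, and the job is handed in when it is done.

Besides the shell and the picture viewer there is one more tool, called by a JSON object that holds its "api" and its "payload". arm_command: Moves the arm, as the interface text tells. Shifts and turns lie within -1 to 1; 1 stands for 0.15 m of shift or 2 pi rad of turn. Its arguments: {"type":"object","properties":{"moves":{"type":"array"}},"required":["moves"]}

```bash
mkdir -p pics; cat > h.py <<'E'
from plant import manip
import numpy as np, cv2
def look(cam,names=("amber_jar","black_jar","mat")):
    f=manip.grab_frame(cam); 
    d={n:manip.search_frame(f,n) for n in names}
    return f,d
def ray(f,u,v,z):
    R,t=np.array(f["R"]),np.array(f["t"]); c=-R.T@t
    r=R.T@np.array([(u-f["cx"])/f["fx"],(v-f["cy"])/f["fy"],1]); return c+r*(z-c[2])/r[2]
E
python3 - <<'E'
from h import *
s=manip.state(); print(s); print(manip.tcp_to_tips, [a for a in dir(manip) if a[0]!='_'])
for c in("scene","top"):
    f,d=look(c); cv2.imwrite(f"pics/{c}0.png",f["frame"][:,:,::-1])
    print(c,(-np.array(f["R"]).T@f["t"]).round(3))
    for n in d:
        for q in d[n]: print(n,np.round(q["extent"],1),round(q["confidence"],2))
E
```

```text
{'time': 0.0, 'joint_pos': array([-1.24098366e+00,  5.33456951e-02,  1.61433410e+00, -2.00213062e-05,
        1.47598225e+00, -1.18999189e-01]), 'joint_vel': array([ 0.00061964,  0.0021317 ,  0.00091347,  0.00128885, -0.00138411,
       -0.00102869]), 'joint_efforts': array([ 3.80016199e-04, -3.93680406e+01, -3.70179570e+01, -1.20095483e-04,
        6.93428257e-03,  1.21029203e-05]), 'tool_pos': array([ 0.27099017, -0.56254688,  0.25504593]), 'tool_rot': array([-1.02790655e-03,  9.74925741e-01,  2.22528040e-01, -1.18771657e-04]), 'contact_force': array([-0.72986649,  0.32019124,  0.75652892]), 'ft_torque': array([ 0.00763124, -0.0290742 , -0.00097   ]), 'grasp_force': 0.0, 'gripper_width': 1.0003250478727237}
0.025 ['IKError', 'grab_frame', 'job_done', 'search_frame', 'state', 'tcp_to_tips']
scene [ 0.883 -0.524  0.433]
amber_jar [302.1 221.6 347.6 302. ] 0.91
amber_jar [185.6 187.3 230.  258.6] 0.79
amber_jar [205.6 230.2 259.4 314. ] 0.71
amber_jar [243.5 281.1 301.7 379. ] 0.71
black_jar [330.8 171.6 374.6 238.4] 0.62
mat [365.  152.3 412.1 174.3] 0.94
top [ 0.527 -0.     1.008]
amber_jar [375.3 144.3 408.3 177.5] 0.91
amber_jar [407.3 187.6 450.5 217.5] 0.69
amber_jar [430.1 139.  474.7 172.9] 0.62
amber_jar [382.1 237.3 419.5 266.8] 0.55
black_jar [306.5 160.3 334.4 192. ] 0.69
mat [184.2 175.4 233.9 220.5] 0.9
```

```bash
ls . pics
```

```text
.:
h.py
pics

pics:
scene0.png
top0.png
```

View pics/scene0.png

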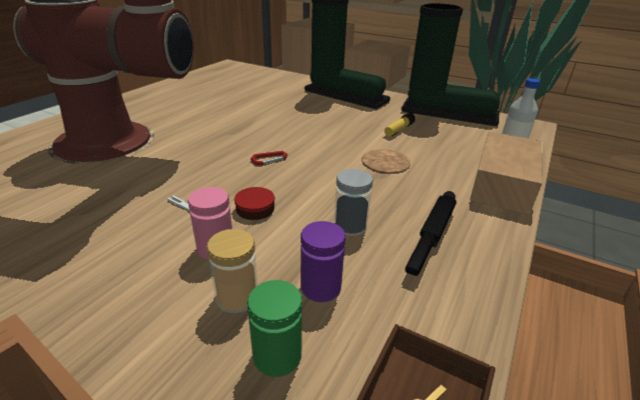

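View pics/top0.png

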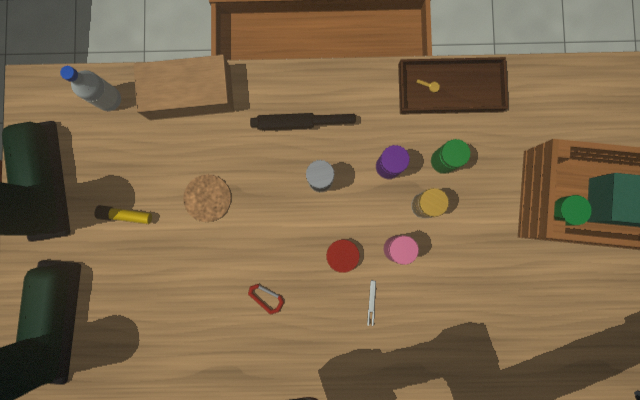

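The scene view shows the amber jar (brass lid) at about (232,270), with pink at (211,222), purple at (322,262), green at (276,328), the black jar with its grey lid at (353,200) and the mat at (386,161). In the top view the amber lid is at (433,203), the black jar at (320,175) and the mat at (207,198).

The moves only turn about the tool's z, so I'll test how the arm behaves at the edge of its reach, in free space.

{"api": "arm_command", "payload": {"moves": [[1,[0,0,-1],0],[1,[0,0,-1],0],[1,[0,0,-1],0],[1,[0,0,-1],0],[1,[0,0,-1],0]]}}

```text
time: 0.82
tool_pos: [0.2717, -0.5646, 0.4158]
tool_rot: [0.007, 0.975, 0.223, 0.001]
contact_force: [-0.6, -1.1, 0.9]
gripper_width: 1.0
grasp_force: 0.0
```

```bash
python3 - <<'E'
from h import *
s=manip.state(); print(s["time"],s["tool_pos"].round(3),s["tool_rot"].round(3),s["joint_pos"].round(3))
f={c:manip.grab_frame(c) for c in("top","scene")}
for n,z,(u,v) in(("amber",.1,(433,203)),("purple",.1,(394,161)),("green",.1,(457,152)),("pink",.1,(404,249)),("red",.03,(343,256)),("black",.1,(320,174)),("mat",.005,(207.5,198)),("blockL",.06,(135,62)),("blockR",.06,(225,57)),("blockBR",.06,(230,108)),("boxfront",0.05,(400,112)),("boxfront2",0.05,(507,108))): print(n,ray(f["top"],u,v,z).round(3))
E
```

```text
0.8167 [ 0.272 -0.565  0.416] [0.007 0.975 0.223 0.001] [-1.241  0.003  1.403 -0.     1.722 -0.119]
amber [ 0.592 -0.227  0.1  ]
purple [ 0.681 -0.149  0.1  ]
green [ 0.698 -0.281  0.1  ]
pink [ 0.498 -0.164  0.1  ]
red [ 0.483 -0.042  0.03 ]
black [0.657 0.006 0.1  ]
mat [0.619 0.265 0.005]
blockL [0.92  0.412 0.06 ]
blockR [0.928 0.212 0.06 ]
blockBR [0.812 0.201 0.06 ]
boxfront [ 0.799 -0.174  0.05 ]
boxfront2 [ 0.803 -0.41   0.05 ]
```

{"api": "arm_command", "payload": {"moves": [[1,[0,0,-1],0],[1,[0,0,-1],0],[1,[0,0,-1],0],[1,[0,0,-1],0]]}}

```text
time: 1.25
tool_pos: [0.2711, -0.5629, 0.5587]
tool_rot: [0.001, 0.975, 0.223, 0.0]
contact_force: [-0.1, -0.8, 1.9]
gripper_width: 0.998
grasp_force: 0.0
```

{"api": "arm_command", "payload": {"moves": [[1,[0,0,-1],0],[1,[0,0,-1],0],[1,[0,0,-1],0],[1,[0,0,-1],0]]}}

```text
time: 1.58
tool_pos: [0.271, -0.5627, 0.7087]
tool_rot: [0.001, 0.975, 0.223, 0.0]
contact_force: [0.5, 0.3, 0.2]
gripper_width: 1.0
grasp_force: 0.0
```

```bash
python3 - <<'E'
from h import *
s=manip.state(); print(s["time"],s["tool_pos"].round(3),s["tool_rot"].round(3),s["joint_pos"].round(3))
E
```

```text
1.5833 [ 0.271 -0.563  0.709] [0.001 0.975 0.223 0.   ] [-1.241  0.199  0.695  0.     2.246 -0.119]
```

{"api": "arm_command", "payload": {"moves": [[1,[0,0,-1],0],[1,[0,0,-1],0],[1,[0,0,-1],0],[1,[0,0,-1],0]]}}

```text
time: 1.92
tool_pos: [0.2604, -0.5425, 0.8274]
tool_rot: [-0.015, 0.975, 0.223, -0.0]
contact_force: [-4.3, 26.5, 40.6]
gripper_width: 0.998
grasp_force: 0.0
```

{"api": "arm_command", "payload": {"moves": [[1,[0,0,-1],0],[1,[0,0,-1],0],[1,[0,0,-1],0],[1,[0,0,-1],0]]}}

```text
time: 2.25
tool_pos: [0.2461, -0.511, 0.8608]
tool_rot: [0.013, 0.975, 0.223, 0.003]
contact_force: [-0.0, 0.6, 0.4]
gripper_width: 1.001
grasp_force: 0.0
```

```bash
python3 - <<'E'
from h import *
s=manip.state(); print(s["time"],s["tool_pos"].round(3),s["tool_rot"].round(3),s["joint_pos"].round(3))
E
```

```text
2.25 [ 0.246 -0.511  0.861] [0.013 0.975 0.223 0.003] [-1.255  0.439  0.055  0.007  2.62  -0.127]
```

{"api": "arm_command", "payload": {"moves": [[1,[0,0,-1],0],[1,[0,0,-1],0],[1,[0,0,-1],0],[1,[0,0,-1],0],[1,[0,0,-1],0],[1,[0,0,-1],0],[1,[0,0,-1],0],[1,[0,0,-1],0]]}}

```text
time: 2.92
tool_pos: [0.2349, -0.4883, 0.8829]
tool_rot: [0.034, 0.974, 0.222, 0.005]
contact_force: [0.1, 0.6, -0.0]
gripper_width: 0.998
grasp_force: 0.0
```

```bash
python3 - <<'E'
from h import *
from scipy.spatial.transform import Rotation as Ro
from scipy.optimize import least_squares
s=manip.state(); q=s["tool_rot"]; print(s["time"],s["tool_pos"].round(3),q.round(4),s["joint_pos"].round(3), Ro.from_quat(q[[1,2,3,0]]).as_matrix().round(3))
D=[(.0534,1.6143,.6244,.2550),(.003,1.403,.6266,.4158),(.199,.695,.6247,.7087)]
# far/near reach not used; a, elbow offset d unknown, fit with small prior
def r(p):
    a,h,L2,L3,d=p
    o=[]
    for q2,q3,R,z in D:
        s_=q2+q3; o+=[a+L2*np.sin(q2)+L3*np.sin(s_)+d*np.cos(s_)-R, h+L2*np.cos(q2)+L3*np.cos(s_)-d*np.sin(s_)-z]
    return np.array(o)
f=least_squares(r,[0.05,.2,.5,.5,0]); print(f.x.round(3),f.fun.round(4))
E
```

```text
2.9167 [ 0.235 -0.488  0.883] [0.0336 0.9744 0.2223 0.0053] [-1.262  0.398  0.056  0.01   2.619 -0.131] [[ 0.901  0.433  0.025]
 [ 0.434 -0.899 -0.063]
 [-0.005  0.068 -0.998]]
[0.01  0.027 0.39  0.606 0.103] [ 0.0002  0.0005 -0.0002 -0.0007 -0.      0.0003]
```

```bash
cat > sim.py <<'E'
import numpy as np
from scipy.optimize import least_squares
a,h0,L2,L3,d=.01,.027,.39,.606,.103; Lt=.33
lo=[-1.01,.06,.09]; hi=[2.22,2.58,2.62]
def fk(q):
    q2,q3,q5=q; s=q2+q3; t=np.pi-s-q5   # t: tilt outward from down
    return np.array([a+L2*np.sin(q2)+L3*np.sin(s)+d*np.cos(s)+Lt*np.sin(t), h0+Lt+L2*np.cos(q2)+L3*np.cos(s)-d*np.sin(s)-Lt*np.cos(t), t])
def ik(g,q0,w):
    q0=np.clip(q0,np.array(lo)+1e-4,np.array(hi)-1e-4)
    return least_squares(lambda q:(fk(q)-g)*[1,1,w],q0,bounds=(lo,hi)).x
def step(q,along,out,w):  # shift: along tool z, out = perpendicular (outward when down)
    p=fk(q);t=p[2]
    g=[p[0]+along*np.sin(t)+out*np.cos(t),p[1]-along*np.cos(t)+out*np.sin(t),t]
    return ik(np.array(g),q,w)
E
python3 - <<'E'
from sim import *
q=[.439,.06,2.62]
print(fk(q), "meas",np.hypot(.2461,.511),.861,.026, "after",.5419,.883,.068)
for w in(.1,.2,.3,.5,.7,1,2): 
    q1=step(q,-.15,0,w); print(w,fk(q1).round(3),q1.round(3))
E
```

```text
[0.56365865 0.86291819 0.02259265] meas 0.5671738798640149 0.861 0.026 after 0.5419 0.883 0.068
0.1 [0.553 0.995 0.523] [0.249 0.06  2.31 ]
0.2 [0.536 0.96  0.364] [0.282 0.06  2.436]
0.3 [0.521 0.933 0.227] [0.313 0.06  2.541]
0.5 [0.513 0.913 0.118] [0.344 0.06  2.62 ]
0.7 [0.52  0.903 0.092] [0.35  0.079 2.62 ]
1 [0.519 0.893 0.061] [0.333 0.128 2.62 ]
2 [0.518 0.885 0.033] [0.318 0.171 2.62 ]
```

```bash
python3 - <<'E'
from sim import *
for w in(.5,1.):
  for name,q in(("here",np.array([.398,.06,2.617])),("stretch",np.array([1.0,.06,2.08])),("stretchlow",np.array([1.4,.06,1.68])),("stretchhi",np.array([.6,.06,2.48]))):
    q=q.copy(); log=[]
    for k in range(26):
        best=max((fk(qq)[2],b,tuple(qq)) for b in np.arange(0,2*np.pi,np.pi/8) for qq in [step(q,.15*np.sin(b),.15*np.cos(b),w)] )
        q=np.array(best[2]); log.append((round(best[0],2),int(np.degrees(best[1]))))
    print(w,name,log[:4],log[9],log[17],log[25],fk(q).round(2),q.round(2))
E
```

```text
0.5 here [(np.float64(0.17), 315), (np.float64(0.29), 315), (np.float64(0.42), 315), (np.float64(0.54), 315)] (np.float64(1.36), 0) (np.float64(2.21), 45) (np.float64(2.66), 45) [0.34 1.63 2.66] [0.04 0.06 0.38]
0.5 stretch [(np.float64(0.14), 337), (np.float64(0.27), 337), (np.float64(0.41), 0), (np.float64(0.55), 0)] (np.float64(1.28), 45) (np.float64(1.83), 45) (np.float64(2.24), 45) [0.84 1.38 2.24] [0.47 0.06 0.37]
0.5 stretchlow [(np.float64(0.14), 0), (np.float64(0.27), 0), (np.float64(0.4), 22), (np.float64(0.53), 22)] (np.float64(1.12), 45) (np.float64(1.58), 45) (np.float64(1.98), 45) [1.08 1.13 1.98] [0.73 0.06 0.37]
0.5 stretchhi [(np.float64(0.12), 315), (np.float64(0.25), 315), (np.float64(0.37), 315), (np.float64(0.51), 337)] (np.float64(1.32), 22) (np.float64(2.1), 45) (np.float64(2.54), 45) [0.49 1.58 2.54] [0.16 0.06 0.38]
1.0 here [(np.float64(0.1), 270), (np.float64(0.15), 270), (np.float64(0.19), 270), (np.float64(0.23), 270)] (np.float64(0.5), 270) (np.float64(0.86), 270) (np.float64(1.23), 247) [-0.33  0.98  1.23] [-1.01  0.3   2.62]
1.0 stretch [(np.float64(0.04), 337), (np.float64(0.09), 337), (np.float64(0.13), 337), (np.float64(0.17), 337)] (np.float64(0.43), 0) (np.float64(0.79), 0) (np.float64(1.12), 22) [1.14 0.77 1.12] [0.84 0.06 1.12]
1.0 stretchlow [(np.float64(0.05), 0), (np.float64(0.09), 0), (np.float64(0.14), 0), (np.float64(0.18), 0)] (np.float64(0.44), 22) (np.float64(0.76), 22) (np.float64(1.04), 22) [1.23 0.55 1.04] [1.06 0.06 0.98]
1.0 stretchhi [(np.float64(0.03), 315), (np.float64(0.07), 315), (np.float64(0.1), 315), (np.float64(0.14), 315)] (np.float64(0.36), 337) (np.float64(0.71), 337) (np.float64(1.06), 0) [0.92 0.98 1.06] [0.53 0.06 1.49]
```

{"api": "arm_command", "payload": {"moves": [[1,[0.73,-0.21,1],0],[1,[0.73,-0.21,1],0],[1,[0.73,-0.21,1],0],[1,[0.73,-0.21,1],0],[1,[0.73,-0.21,1],0]]}}

```text
time: 3.33
tool_pos: [0.3183, -0.4252, 0.7394]
tool_rot: [0.034, 0.974, 0.222, 0.005]
contact_force: [0.4, -0.3, -0.2]
gripper_width: 1.0
grasp_force: 0.0
```

{"api": "arm_command", "payload": {"moves": [[1,[0.73,-0.21,1],0],[1,[0.73,-0.21,1],0],[1,[0.73,-0.21,1],0],[1,[0.73,-0.21,1],0],[1,[0.73,-0.21,1],0]]}}

```text
time: 3.75
tool_pos: [0.4082, -0.3582, 0.5835]
tool_rot: [0.031, 0.974, 0.224, 0.004]
contact_force: [-0.1, -1.1, -0.6]
gripper_width: 1.0
grasp_force: 0.0
```

{"api": "arm_command", "payload": {"moves": [[1,[0.73,-0.21,1],0],[1,[0.73,-0.21,1],0],[1,[0.73,-0.21,1],0],[1,[0.73,-0.21,1],0],[1,[0.73,-0.21,1],0]]}}

```text
time: 4.17
tool_pos: [0.4963, -0.2914, 0.4305]
tool_rot: [0.031, 0.974, 0.223, 0.003]
contact_force: [-0.7, 0.1, -0.5]
gripper_width: 0.999
grasp_force: 0.0
```

```bash
cat >> h.py <<'E'
from scipy.spatial.transform import Rotation as Ro
def pose():
    s=manip.state(); q=s["tool_rot"]; R=Ro.from_quat(q[[1,2,3,0]]).as_matrix()
    print("t",round(s["time"],2),"p",s["tool_pos"].round(4),"j",s["joint_pos"].round(2),"\n",R.round(3)); return s["tool_pos"],R
def to(target):
    p,R=pose(); print("units",(R.T@(np.array(target)-p)/.15).round(3)); return p,R
E
python3 - <<'E'
from h import *
to([.592,-.227,.17])
for c in ("scene","wrist"):
    f=manip.grab_frame(c); cv2.imwrite(f"pics/{c}1.png",f["frame"][:,:,::-1])
    for q in manip.search_frame(f,"amber_jar"): 
        l,t,r,b=q["extent"]; print(c,np.round(q["extent"],0),round(q["confidence"],2), ray(f,(l+r)/2,(t+b)/2,.05).round(3))
    if c=="scene": print("lid",ray(f,232,244,.1).round(3))
E
```

```text
t 4.17 p [ 0.4963 -0.2914  0.4305] j [-0.64 -0.14  1.51 -0.04  1.71  0.47] 
 [[ 0.9    0.435  0.02 ]
 [ 0.436 -0.898 -0.059]
 [-0.008  0.062 -0.998]]
units [ 0.775 -0.215  1.721]
scene [302. 220. 347. 300.] 0.86 [ 0.689 -0.143  0.05 ]
scene [246. 280. 302. 377.] 0.72 [ 0.695 -0.277  0.05 ]
scene [186. 189. 230. 260.] 0.63 [ 0.494 -0.165  0.05 ]
scene [208. 230. 259. 312.] 0.6 [ 0.594 -0.226  0.05 ]
lid [ 0.599 -0.228  0.1  ]
wrist [331.   0. 386.  54.] 0.97 [ 0.698 -0.283  0.05 ]
wrist [273.  54. 314.  98.] 0.79 [ 0.596 -0.225  0.05 ]
wrist [203.  96. 256. 139.] 0.58 [ 0.497 -0.161  0.05 ]
```

{"api": "arm_command", "payload": {"moves": [[1,[0.79,-0.25,1],0],[1,[0.79,-0.25,1],0],[1,[0.79,-0.25,1],0],[1,[0.79,-0.25,1],0],[1,[0.79,-0.25,1],0],[1,[0.79,-0.25,1],0]]}}

```text
time: 4.87
tool_pos: [0.5898, -0.2169, 0.28]
tool_rot: [0.032, 0.974, 0.223, 0.003]
contact_force: [-0.1, 0.5, -1.2]
gripper_width: 0.995
grasp_force: 0.0
```

{"api": "arm_command", "payload": {"moves": [[1,[0,0,0.7],0],[1,[0,0,0.7],0],[1,[0,0,0.7],0],[1,[0,0,0.7],0]]}}

```text
time: 5.2
tool_pos: [0.5902, -0.226, 0.176]
tool_rot: [0.032, 0.975, 0.221, 0.002]
contact_force: [-0.4, 0.4, -0.2]
gripper_width: 0.999
grasp_force: 0.0
```

```bash
python3 - <<'E'
from h import *
to([.594,-.226,.07])
E
```

```text
t 5.2 p [ 0.5902 -0.226   0.176 ] j [-0.46  0.11  1.69 -0.05  1.3   0.67] 
 [[ 0.902  0.432  0.019]
 [ 0.432 -0.9   -0.062]
 [-0.009  0.064 -0.998]]
units [ 0.03  -0.034  0.706]
```

{"api": "arm_command", "payload": {"moves": [[1,[0.03,-0.03,0.3],0],[1,[0.03,-0.03,0.5],0],[1,[0.03,-0.03,0.7],0],[1,[0.03,-0.03,0.7],0]]}}

```text
time: 5.53
tool_pos: [0.5954, -0.2264, 0.0718]
tool_rot: [0.033, 0.975, 0.222, 0.003]
contact_force: [-1.6, 0.3, -0.7]
gripper_width: 1.005
grasp_force: 0.0
```

{"api": "arm_command", "payload": {"moves": [[0,[0,0,0],0],[-0.5,[0,0,0],0],[-1,[0,0,0],0],[-1,[0,0,0],0],[-1,[0,0,0],0],[-1,[0,0,0],0],[-1,[0,0,0],0],[-1,[0,0,0],0]]}}

```text
time: 6.2
tool_pos: [0.6005, -0.2274, 0.0806]
tool_rot: [0.037, 0.974, 0.222, 0.009]
contact_force: [-0.5, 0.1, 6.7]
gripper_width: 0.699
grasp_force: 64.0
```

```bash
python3 - <<'E'
from h import *
to([.619,.265,.075])
f=manip.grab_frame("scene"); cv2.imwrite("pics/s2.png",f["frame"][:,:,::-1])
E
```

```text
t 6.2 p [ 0.6005 -0.2274  0.0806] j [-0.46  0.23  1.73 -0.05  1.12  0.68] 
 [[ 0.901  0.432  0.033]
 [ 0.434 -0.898 -0.068]
 [ 0.     0.076 -0.997]]
units [ 1.535 -2.899 -0.183]
```

View pics/s2.png

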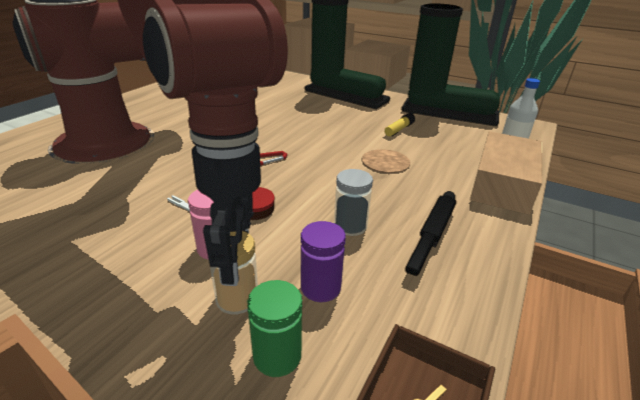

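The view shows the gripper holding the amber jar at (234,270), and the neighbouring jars have not moved. I'll lift it and carry it to the mat.

{"api": "arm_command", "payload": {"moves": [[-1,[0,0,-0.3],0],[-1,[0,0,-0.6],0],[-1,[0,0,-0.9],0],[-1,[0,0,-1],0],[-1,[0,0,-1],0]]}}

```text
time: 6.67
tool_pos: [0.5977, -0.2179, 0.2367]
tool_rot: [0.04, 0.974, 0.222, 0.013]
contact_force: [1.1, 0.4, -1.4]
gripper_width: 0.693
grasp_force: 64.5
```

{"api": "arm_command", "payload": {"moves": [[-1,[0.1,-0.2,-0.02],0],[-1,[0.22,-0.42,-0.03],0],[-1,[0.34,-0.64,-0.05],0],[-1,[0.5,-0.96,-0.07],0],[-1,[0.5,-0.96,-0.07],0]]}}

```text
time: 7.08
tool_pos: [0.5983, -0.0489, 0.2251]
tool_rot: [0.033, 0.974, 0.224, 0.006]
contact_force: [0.3, -0.2, -2.4]
gripper_width: 0.693
grasp_force: 64.3
```

{"api": "arm_command", "payload": {"moves": [[-1,[0.12,-0.24,-0.02],0],[-1,[0.25,-0.5,-0.04],0],[-1,[0.39,-0.74,-0.06],0],[-1,[0.5,-0.96,-0.07],0],[-1,[0.5,-0.96,-0.07],0]]}}

```text
time: 7.5
tool_pos: [0.6031, 0.1153, 0.2251]
tool_rot: [0.033, 0.974, 0.225, 0.006]
contact_force: [0.0, -0.3, -2.1]
gripper_width: 0.695
grasp_force: 64.7
```

{"api": "arm_command", "payload": {"moves": [[-1,[0.12,-0.24,-0.02],0],[-1,[0.25,-0.5,-0.04],0],[-1,[0.39,-0.74,-0.06],0],[-1,[0.5,-0.96,-0.07],0],[-1,[0.5,-0.96,-0.07],0],[-1,[0.5,-0.96,-0.07],0]]}}

```text
time: 8.0
tool_pos: [0.6083, 0.2734, 0.2249]
tool_rot: [0.034, 0.974, 0.224, 0.006]
contact_force: [0.8, -1.1, -1.1]
gripper_width: 0.689
grasp_force: 64.9
```

```bash
python3 - <<'E'
from h import *
p,R=to([.619,.265,.086])
for c in("scene","top"):
    f,d=look(c,("amber_jar","mat","black_jar"))
    for n in d:
        for q in d[n]: 
            l,t,r,b=q["extent"]; print(c,n,np.round(q["extent"],0),round(q["confidence"],2),ray(f,(l+r)/2,(t+b)/2,.005 if n=="mat" else .05).round(3))
    cv2.imwrite(f"pics/{c}3.png",f["frame"][:,:,::-1])
E
```

```text
t 8.0 p [0.6083 0.2734 0.2249] j [ 0.34  0.17  1.54 -0.07  1.43  1.47] 
 [[ 0.9    0.436  0.026]
 [ 0.437 -0.897 -0.065]
 [-0.005  0.07  -0.998]]
units [0.044 0.017 0.929]
scene amber_jar [299. 220. 348. 300.] 0.83 [ 0.688 -0.144  0.05 ]
scene amber_jar [185. 186. 233. 260.] 0.71 [ 0.492 -0.161  0.05 ]
scene mat [364. 153. 410. 173.] 0.62 [0.631 0.259 0.005]
scene black_jar [334. 172. 371. 237.] 0.92 [0.662 0.004 0.05 ]
top amber_jar [375. 146. 411. 175.] 0.79 [ 0.69  -0.154  0.05 ]
top amber_jar [161. 191. 202. 216.] 0.77 [0.604 0.311 0.05 ]
top amber_jar [433. 139. 472. 173.] 0.65 [ 0.698 -0.287  0.05 ]
top amber_jar [383. 237. 419. 265.] 0.63 [ 0.493 -0.167  0.05 ]
top mat [193. 178. 232. 222.] 0.7 [0.616 0.254 0.005]
top black_jar [306. 159. 333. 191.] 0.56 [0.661 0.007 0.05 ]
top black_jar [159. 187. 203. 216.] 0.18 [0.608 0.312 0.05 ]
```

{"api": "arm_command", "payload": {"moves": [[-1,[0.04,0,0.25],0],[-1,[0.04,0,0.5],0],[-1,[0.04,0,0.7],0],[-1,[0.04,0,0.8],0],[-1,[0.04,0,0.87],0],[-1,[0.04,0,0.91],0],[-1,[0.04,0,0.93],0],[-1,[0.04,0,0.93],0]]}}

```text
time: 9.07
tool_pos: [0.6185, 0.2656, 0.0868]
tool_rot: [0.034, 0.974, 0.222, 0.007]
contact_force: [-0.6, 0.8, -2.1]
gripper_width: 0.69
grasp_force: 64.9
```

```bash
python3 - <<'E'
from h import *
p,R=to([.619,.265,.086])
f,d=look("scene",("amber_jar",)); cv2.imwrite("pics/s4.png",f["frame"][:,:,::-1][100:300,250:570].repeat(2,0).repeat(2,1))
E
```

```text
t 9.07 p [0.6185 0.2656 0.0868] j [ 0.32  0.31  1.62 -0.07  1.21  1.47] 
 [[ 0.901  0.433  0.028]
 [ 0.434 -0.899 -0.064]
 [-0.002  0.069 -0.998]]
units [0.001 0.005 0.006]
```

View pics/s4.png

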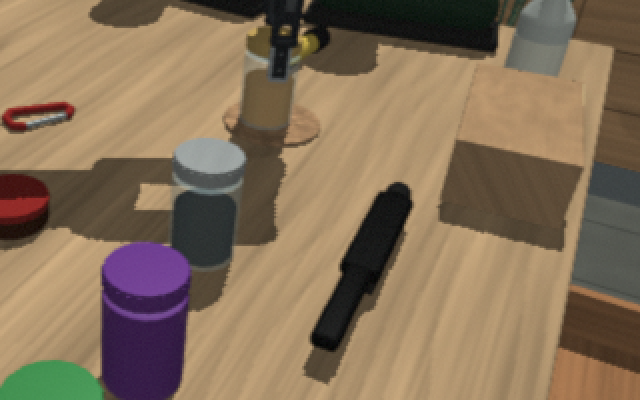

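The jar is held over the mat (jar at about (270,80), mat at (272,122) in the crop). It's almost down, so I'll lower it a little more and let go.

{"api": "arm_command", "payload": {"moves": [[-1,[0,0,0.02],0],[-1,[0,0,0.02],0],[-1,[0,0,0.03],0],[-1,[0,0,0.03],0]]}}

```text
time: 9.5
tool_pos: [0.6196, 0.2659, 0.0854]
tool_rot: [0.034, 0.974, 0.222, 0.008]
contact_force: [-2.5, -1.2, 10.6]
gripper_width: 0.692
grasp_force: 67.9
```

{"api": "arm_command", "payload": {"moves": [[0.45,[0,0,0],0],[0.6,[0,0,0],0],[1,[0,0,0],0],[1,[0,0,0],0],[1,[0,0,0],0],[1,[0,0,0],0]]}}

```text
time: 10.0
tool_pos: [0.6174, 0.265, 0.0806]
tool_rot: [0.034, 0.974, 0.222, 0.005]
contact_force: [0.2, 0.3, -0.2]
gripper_width: 1.005
grasp_force: 0.0
```

{"api": "arm_command", "payload": {"moves": [[1,[0,0,-0.2],0],[1,[0,0,-0.5],0],[1,[0,0,-1],0],[1,[0,0,-1],0],[1,[0,0,-1],0]]}}

```text
time: 10.42
tool_pos: [0.6177, 0.2766, 0.242]
tool_rot: [0.033, 0.974, 0.222, 0.014]
contact_force: [1.2, 0.3, 2.8]
gripper_width: 1.001
grasp_force: 0.0
```

```bash
python3 - <<'E'
from h import *
p,R=pose()
for c in("scene","top"):
    f,d=look(c,("amber_jar","mat","black_jar"))
    for n in d:
        for q in d[n]: 
            l,t,r,b=q["extent"]; print(c,n,np.round(q["extent"],0),round(q["confidence"],2),ray(f,(l+r)/2,(t+b)/2,.005 if n=="mat" else .055).round(3))
E
```

```text
t 10.42 p [0.6177 0.2766 0.242 ] j [ 0.34  0.17  1.51 -0.07  1.44  1.47] 
 [[ 0.901  0.432  0.042]
 [ 0.434 -0.899 -0.059]
 [ 0.012  0.071 -0.997]]
scene amber_jar [246. 284. 300. 376.] 0.89 [ 0.698 -0.282  0.055]
scene amber_jar [302. 220. 348. 300.] 0.85 [ 0.692 -0.147  0.055]
scene amber_jar [370. 114. 403. 167.] 0.73 [0.621 0.264 0.055]
scene amber_jar [186. 184. 234. 259.] 0.58 [ 0.496 -0.163  0.055]
scene mat [363. 154. 410. 174.] 0.85 [0.631 0.254 0.005]
scene black_jar [333. 172. 372. 237.] 0.56 [ 0.665 -0.003  0.055]
top amber_jar [382. 237. 422. 266.] 0.96 [ 0.491 -0.169  0.055]
top amber_jar [179. 182. 224. 213.] 0.85 [0.615 0.265 0.055]
top amber_jar [376. 143. 408. 180.] 0.79 [ 0.687 -0.152  0.055]
top amber_jar [430. 139. 474. 177.] 0.72 [ 0.693 -0.284  0.055]
top mat [186. 177. 232. 223.] 0.62 [0.615 0.262 0.005]
top black_jar [306. 160. 334. 192.] 0.69 [0.659 0.007 0.055]
```

{"api": "arm_command", "payload": {"moves": [[1,[1,0,-0.7],0],[1,[1,0,-0.7],0],[1,[1,0,-0.7],0],[1,[1,0,-0.7],0],[1,[1,0,-0.7],0]]}}

```text
time: 11.23
tool_pos: [0.7491, 0.3479, 0.3366]
tool_rot: [0.034, 0.974, 0.222, 0.007]
contact_force: [-0.3, -0.0, 0.6]
gripper_width: 1.002
grasp_force: 0.0
```

{"api": "arm_command", "payload": {"moves": [[1,[1,0,-0.7],0],[1,[1,0,-0.7],0],[1,[1,0,-0.7],0],[1,[1,0,-0.7],0],[1,[1,0,-0.7],0]]}}

```text
time: 11.65
tool_pos: [0.8551, 0.4058, 0.4217]
tool_rot: [0.033, 0.974, 0.223, 0.012]
contact_force: [28.1, 17.6, 73.7]
gripper_width: 0.998
grasp_force: 0.0
```

{"api": "arm_command", "payload": {"moves": [[1,[1,0,-0.2],0],[1,[1,0,-0.2],0],[1,[1,0,-0.2],0],[1,[1,0,-0.2],0]]}}

```text
time: 11.98
tool_pos: [0.8682, 0.4127, 0.4073]
tool_rot: [0.03, 0.974, 0.223, 0.028]
contact_force: [-0.3, 0.5, 0.2]
gripper_width: 1.002
grasp_force: 0.0
```

```bash
python3 -c "
from h import *
pose()"
```

```text
t 11.98 p [0.8682 0.4127 0.4073] j [ 0.38  1.03  0.05 -0.07  2.01  1.47] 
 [[ 0.899  0.433  0.067]
 [ 0.436 -0.899 -0.046]
 [ 0.041  0.07  -0.997]]
```

{"api": "arm_command", "payload": {"moves": [[1,[1,0,-0.2],0],[1,[1,0,-0.2],0]]}}

```text
time: 12.15
tool_pos: [0.8778, 0.4179, 0.4004]
tool_rot: [0.027, 0.973, 0.223, 0.043]
contact_force: [-0.2, -0.9, 1.0]
gripper_width: 0.999
grasp_force: 0.0
```

{"api": "arm_command", "payload": {"moves": [[1,[1,0,-0.2],0],[1,[1,0,-0.2],0]]}}

```text
time: 12.32
tool_pos: [0.8868, 0.4228, 0.3928]
tool_rot: [0.024, 0.973, 0.224, 0.055]
contact_force: [-0.2, -1.1, 0.5]
gripper_width: 1.0
grasp_force: 0.0
```

```bash
python3 -c "
from h import *
pose()"
```

```text
t 12.32 p [0.8868 0.4228 0.3928] j [ 0.39  1.04  0.05 -0.07  1.94  1.48] 
 [[ 0.894  0.433  0.118]
 [ 0.438 -0.899 -0.021]
 [ 0.097  0.071 -0.993]]
```

```bash
python3 - <<'E'
from sim import *
for t in(1.1,1.2,1.3,1.4,1.5):
  for z in(.07,.3):
    q=ik(np.array([.665,z,t]),np.array([.8,1.5,.1]),1.); print(t,z,fk(q).round(3),q.round(2))
E
```

```text
1.1 0.07 [0.599 0.177 1.049] [-0.55  2.55  0.09]
1.1 0.3 [0.665 0.3   1.1  ] [-0.56  2.36  0.24]
1.2 0.07 [0.603 0.215 1.123] [-0.65  2.58  0.09]
1.2 0.3 [0.664 0.301 1.199] [-0.56  2.41  0.09]
1.3 0.07 [0.611 0.257 1.193] [-0.72  2.58  0.09]
1.3 0.3 [0.637 0.33  1.282] [-0.74  2.51  0.09]
1.4 0.07 [0.617 0.3   1.263] [-0.79  2.58  0.09]
1.4 0.3 [0.619 0.36  1.363] [-0.89  2.58  0.09]
1.5 0.07 [0.619 0.343 1.334] [-0.86  2.58  0.09]
1.5 0.3 [0.617 0.404 1.435] [-0.96  2.58  0.09]
```

{"api": "arm_command", "payload": {"moves": [[1,[1,0,0],0],[1,[1,0,0],0]]}}

```text
time: 12.48
tool_pos: [0.9, 0.4287, 0.3753]
tool_rot: [0.021, 0.972, 0.224, 0.069]
contact_force: [0.0, 0.5, 0.3]
gripper_width: 0.998
grasp_force: 0.0
```

{"api": "arm_command", "payload": {"moves": [[1,[1,0,0],0],[1,[1,0,0],0]]}}

```text
time: 12.65
tool_pos: [0.912, 0.4342, 0.3595]
tool_rot: [0.018, 0.971, 0.224, 0.081]
contact_force: [-0.9, -0.9, -0.5]
gripper_width: 1.0
grasp_force: 0.0
```

{"api": "arm_command", "payload": {"moves": [[1,[1,0,0],0]]}}

```text
time: 12.73
tool_pos: [0.9198, 0.4379, 0.3536]
tool_rot: [0.016, 0.97, 0.224, 0.093]
contact_force: [-0.7, -0.1, -1.1]
gripper_width: 1.002
grasp_force: 0.0
```

{"api": "arm_command", "payload": {"moves": [[1,[1,0,0],0]]}}

```text
time: 12.82
tool_pos: [0.9275, 0.4417, 0.3486]
tool_rot: [0.013, 0.969, 0.225, 0.105]
contact_force: [-0.6, 0.4, 0.1]
gripper_width: 1.002
grasp_force: 0.0
```

```bash
python3 -c "
from h import *
pose()"
```

```text
t 12.82 p [0.9275 0.4417 0.3486] j [ 0.39  1.09  0.05 -0.06  1.79  1.48] 
 [[ 0.877  0.432  0.21 ]
 [ 0.438 -0.899  0.022]
 [ 0.198  0.072 -0.977]]
```

```bash
cat > k3.py <<'E'
import numpy as np
from scipy.optimize import least_squares
from scipy.spatial.transform import Rotation as Ro
A,L2,L3,D,LT,H=.01,.39,.606,.103,.33,.357
LO=np.array([-3.01,-1.01,.06,-1.02,.09,-3.14]);HI=np.array([3.01,2.22,2.58,4.17,2.62,3.14])
ry=lambda t:Ro.from_euler('y',t).as_matrix(); rz=lambda t:Ro.from_euler('z',t).as_matrix()
def fk(q):
    R=rz(q[0]); p=R@[A,0,H]; R=R@ry(q[1]); p=p+R@[0,0,L2]; R=R@ry(q[2]); p=p+R@[D,0,L3]
    R=R@rz(q[3])@ry(q[4]); w=p.copy(); p=p+R@[0,0,LT]; return p,R@rz(-q[5]) @ np.diag([1,-1,1]) if 0 else R@rz(q[5]),w
def tgt(t,psi,roll):  # tool z: tilt t outward at azimuth psi
    z=np.array([np.sin(t)*np.cos(psi),np.sin(t)*np.sin(psi),-np.cos(t)]); y=np.array([-np.sin(psi),np.cos(psi),0])*roll
    return np.c_[np.cross(y,z),y,z]
def ik(p,R,seeds):
    best=None
    for s in seeds:
        f=least_squares(lambda q:np.r_[fk(q)[0]-p, .3*Ro.from_matrix(fk(q)[1].T@R).as_rotvec()],np.clip(s,LO+.01,HI-.01),bounds=(LO,HI))
        if best is None or f.cost<best.cost: best=f
    return best
E
python3 - <<'E'
from k3 import *
# check the model on measured states
for q,p in(([-1.241,.0534,1.6143,0,1.476,-.119],[.271,-.5625,.255]),([.39,1.09,.05,-.06,1.79,1.48],[.9275,.4417,.3486])):
    a,R,w=fk(np.array(q)); print(a.round(3),p); print(R.round(2))
J=np.array([.618,.265])
for t in(.7,.9,1.05,1.2,1.35):
    for dp in(-90,-60,-30,0,30,45,60,75,90):
        psi=.405+np.radians(dp)
        p=np.r_[J,.08]; o=[]
        f=ik(p,tgt(t,psi,1),[[.3,.2,2,j4,1,j6] for j4 in(-.9,-.3,.3,1,2.8) for j6 in(-1.5,1.5)])
        if f.cost<1e-6: print(t,dp,f.x.round(2),fk(f.x)[2].round(2))
E
```

```text
[ 0.202 -0.59   0.255] [0.271, -0.5625, 0.255]
[[-0.43  0.9  -0.  ]
 [ 0.9   0.43  0.  ]
 [ 0.    0.   -1.  ]]
[0.949 0.369 0.375] [0.9275, 0.4417, 0.3486]
[[-0.44  0.87  0.22]
 [ 0.9   0.44  0.03]
 [-0.07  0.2  -0.98]]
0.7 -90 [ 0.71  0.53  1.5  -0.67  1.41  2.09] [0.53 0.46 0.33]
0.7 -60 [ 0.72  0.3   1.8  -0.82  1.04  1.79] [0.45 0.39 0.33]
0.7 -30 [ 0.62  0.09  2.05 -0.84  0.62  1.35] [0.41 0.29 0.33]
0.7 0 [ 0.41 -0.01  2.15 -0.    0.3   0.  ] [0.42 0.18 0.33]
0.7 30 [ 0.19  0.09  2.05  0.84  0.62 -1.35] [0.49 0.09 0.33]
0.7 45 [ 0.12  0.19  1.94  0.86  0.84 -1.61] [0.54 0.07 0.33]
0.7 60 [ 0.09  0.3   1.8   0.82  1.04 -1.79] [0.59 0.05 0.33]
0.7 75 [ 0.08  0.42  1.65  0.75  1.23 -1.95] [0.65 0.05 0.33]
0.7 90 [ 0.1   0.53  1.5   0.67  1.41 -2.09] [0.7  0.07 0.33]
0.9 -90 [ 0.77  0.64  1.44 -0.82  1.51  2.19] [0.52 0.5  0.29]
0.9 30 [ 0.12  0.12  2.12  1.32  0.62 -1.84] [0.46 0.06 0.29]
0.9 45 [ 0.05  0.24  1.98  1.18  0.88 -1.93] [0.52 0.02 0.29]
0.9 60 [ 0.01  0.38  1.81  1.05  1.11 -2.02] [0.59 0.01 0.29]
0.9 75 [ 0.01  0.51  1.63  0.93  1.32 -2.1 ] [0.65 0.01 0.29]
0.9 90 [ 
[... 619 characters left out ...]
30 [ 0.04  0.3   2.15  1.87  0.85 -2.42] [0.43 0.02 0.2 ]
1.2 45 [-0.04  0.42  1.98  1.55  1.07 -2.32] [ 0.5  -0.02  0.2 ]
1.2 60 [-0.07  0.55  1.78  1.33  1.29 -2.28] [ 0.58 -0.04  0.2 ]
1.2 75 [-0.06  0.68  1.57  1.16  1.49 -2.27] [ 0.66 -0.04  0.2 ]
1.2 90 [-0.02  0.82  1.35  1.02  1.69 -2.28] [ 0.74 -0.02  0.2 ]
1.35 0 [0.41 0.32 2.29 3.14 0.82 3.14] [0.32 0.14 0.15]
1.35 30 [ 0.02  0.43  2.12  2.02  1.03 -2.6 ] [0.43 0.01 0.15]
1.35 45 [-0.07  0.53  1.95  1.68  1.21 -2.46] [ 0.5  -0.03  0.15]
1.35 60 [-0.09  0.65  1.74  1.44  1.39 -2.38] [ 0.58 -0.05  0.15]
1.35 75 [-0.08  0.78  1.52  1.26  1.59 -2.33] [ 0.66 -0.05  0.15]
1.35 90 [-0.04  0.91  1.29  1.12  1.78 -2.31] [ 0.74 -0.03  0.15]
```

{"api": "arm_command", "payload": {"moves": [[1,[-0.41,-0.24,-0.79],0],[1,[-0.41,-0.24,-0.79],0],[1,[-0.41,-0.24,-0.79],0],[1,[-0.41,-0.24,-0.79],0]]}}

```text
time: 13.15
tool_pos: [0.8299, 0.4457, 0.4599]
tool_rot: [0.012, 0.968, 0.225, 0.11]
contact_force: [-0.6, 0.6, 4.4]
gripper_width: 1.0
grasp_force: 0.0
```

{"api": "arm_command", "payload": {"moves": [[1,[-0.41,-0.24,-0.79],0],[1,[-0.41,-0.24,-0.79],0],[1,[-0.41,-0.24,-0.79],0],[1,[-0.41,-0.24,-0.79],0]]}}

```text
time: 13.48
tool_pos: [0.7344, 0.4477, 0.5639]
tool_rot: [0.011, 0.968, 0.225, 0.112]
contact_force: [-1.1, -0.1, 2.4]
gripper_width: 0.998
grasp_force: 0.0
```

{"api": "arm_command", "payload": {"moves": [[1,[-0.82,-0.47,-1],0],[1,[-0.82,-0.47,-1],0],[1,[-0.82,-0.47,-1],0],[1,[-0.82,-0.47,-1],0],[1,[-0.82,-0.47,-1],0]]}}

```text
time: 13.9
tool_pos: [0.5674, 0.453, 0.6705]
tool_rot: [0.013, 0.969, 0.224, 0.106]
contact_force: [-0.5, 0.3, 0.4]
gripper_width: 0.998
grasp_force: 0.0
```

{"api": "arm_command", "payload": {"moves": [[1,[-1,-1,-0.4],0],[1,[-1,-1,-0.4],0],[1,[-1,-1,-0.4],0],[1,[-1,-1,-0.4],0],[1,[-1,-1,-0.4],0]]}}

```text
time: 14.32
tool_pos: [0.37, 0.5175, 0.6865]
tool_rot: [0.012, 0.969, 0.224, 0.106]
contact_force: [-0.8, 0.4, 0.0]
gripper_width: 0.999
grasp_force: 0.0
```

{"api": "arm_command", "payload": {"moves": [[1,[-1,-1,-0.4],-0.15],[1,[-1,-1,-0.4],-0.15],[1,[-1,-1,-0.4],-0.15],[1,[-1,-1,-0.4],-0.15],[1,[-1,-1,-0.4],-0.15],[1,[-1,-1,-0.4],-0.15],[1,[-1,-1,-0.4],-0.15],[1,[-1,-1,-0.4],-0.15]]}}

```text
time: 14.98
tool_pos: [0.1613, 0.5858, 0.7047]
tool_rot: [0.059, 0.759, 0.643, 0.088]
contact_force: [0.8, -0.2, 0.9]
gripper_width: 1.001
grasp_force: 0.0
```

```bash
python3 -c "
from h import *
pose()"
```

```text
t 14.98 p [0.1613 0.5858 0.7047] j [ 1.26  0.09  0.83 -0.23  2.12  1.3 ] 
 [[ 0.158  0.965  0.21 ]
 [ 0.986 -0.167  0.024]
 [ 0.059  0.203 -0.977]]
```

{"api": "arm_command", "payload": {"moves": [[1,[0.2,0,-0.2],0],[1,[0.4,0,-0.4],0],[1,[0.55,0,-0.5],0],[1,[0.7,0,-0.6],0]]}}

```text
time: 15.32
tool_pos: [0.1599, 0.6695, 0.7841]
tool_rot: [0.056, 0.761, 0.64, 0.093]
contact_force: [0.2, 1.4, 1.1]
gripper_width: 0.995
grasp_force: 0.0
```

{"api": "arm_command", "payload": {"moves": [[1,[1,0,-0.5],0]]}}

```text
time: 15.4
tool_pos: [0.1595, 0.6874, 0.7727]
tool_rot: [0.056, 0.76, 0.641, 0.096]
contact_force: [-0.2, -0.8, 1.2]
gripper_width: 0.999
grasp_force: 0.0
```

{"api": "arm_command", "payload": {"moves": [[1,[1,0,-0.5],0]]}}

```text
time: 15.48
tool_pos: [0.159, 0.7032, 0.7624]
tool_rot: [0.052, 0.759, 0.641, 0.102]
contact_force: [0.3, 1.6, -1.4]
gripper_width: 0.998
grasp_force: 0.0
```

{"api": "arm_command", "payload": {"moves": [[1,[1,0,-0.5],0]]}}

```text
time: 15.57
tool_pos: [0.1565, 0.7124, 0.7615]
tool_rot: [0.045, 0.758, 0.641, 0.113]
contact_force: [0.5, -0.3, 0.9]
gripper_width: 1.002
grasp_force: 0.0
```

{"api": "arm_command", "payload": {"moves": [[1,[1,0,-0.5],0]]}}

```text
time: 15.65
tool_pos: [0.1541, 0.7214, 0.7604]
tool_rot: [0.039, 0.756, 0.641, 0.124]
contact_force: [0.3, -0.5, 0.3]
gripper_width: 0.997
grasp_force: 0.0
```

{"api": "arm_command", "payload": {"moves": [[1,[1,0,-0.5],0]]}}

```text
time: 15.73
tool_pos: [0.1518, 0.7311, 0.7577]
tool_rot: [0.033, 0.755, 0.641, 0.133]
contact_force: [-0.5, -0.7, 1.2]
gripper_width: 1.001
grasp_force: 0.0
```

{"api": "arm_command", "payload": {"moves": [[1,[1,0,-0.5],0]]}}

```text
time: 15.82
tool_pos: [0.1495, 0.7406, 0.7554]
tool_rot: [0.027, 0.753, 0.641, 0.142]
contact_force: [-0.6, -0.3, 0.7]
gripper_width: 1.003
grasp_force: 0.0
```

```bash
python3 -c "
from h import *
pose()"
```

```text
t 15.82 p [0.1495 0.7406 0.7554] j [ 1.34  0.62  0.05 -0.27  2.25  1.31] 
 [[ 0.137  0.959  0.25 ]
 [ 0.974 -0.176  0.141]
 [ 0.179  0.224 -0.958]]
```

{"api": "arm_command", "payload": {"moves": [[1,[1,0,-0.4],0]]}}

```text
time: 15.9
tool_pos: [0.1479, 0.7512, 0.7519]
tool_rot: [0.022, 0.752, 0.641, 0.152]
contact_force: [0.4, -0.3, 0.7]
gripper_width: 1.0
grasp_force: 0.0
```

{"api": "arm_command", "payload": {"moves": [[1,[1,0,-0.4],0]]}}

```text
time: 15.98
tool_pos: [0.1464, 0.7619, 0.7483]
tool_rot: [0.016, 0.75, 0.641, 0.161]
contact_force: [-0.6, -0.1, -0.6]
gripper_width: 0.998
grasp_force: 0.0
```

{"api": "arm_command", "payload": {"moves": [[1,[1,0,-0.4],0]]}}

```text
time: 16.07
tool_pos: [0.1446, 0.7718, 0.7456]
tool_rot: [0.01, 0.748, 0.641, 0.17]
contact_force: [-0.5, 0.3, -0.9]
gripper_width: 1.001
grasp_force: 0.0
```

{"api": "arm_command", "payload": {"moves": [[1,[1,0,-0.4],0]]}}

```text
time: 16.15
tool_pos: [0.1426, 0.781, 0.7438]
tool_rot: [0.004, 0.746, 0.641, 0.179]
contact_force: [-0.4, 0.5, -0.1]
gripper_width: 0.999
grasp_force: 0.0
```

{"api": "arm_command", "payload": {"moves": [[1,[1,0,-0.4],0]]}}

```text
time: 16.23
tool_pos: [0.1404, 0.7895, 0.7428]
tool_rot: [-0.002, 0.744, 0.641, 0.188]
contact_force: [-1.3, 0.5, 0.4]
gripper_width: 1.0
grasp_force: 0.0
```

{"api": "arm_command", "payload": {"moves": [[1,[1,0,-0.4],0]]}}

```text
time: 16.32
tool_pos: [0.1379, 0.7973, 0.7427]
tool_rot: [-0.009, 0.742, 0.64, 0.198]
contact_force: [0.1, 1.0, -0.6]
gripper_width: 1.001
grasp_force: 0.0
```

{"api": "arm_command", "payload": {"moves": [[1,[1,0,-0.3],0]]}}

```text
time: 16.4
tool_pos: [0.1361, 0.8064, 0.7417]
tool_rot: [-0.015, 0.74, 0.64, 0.207]
contact_force: [-0.2, -0.1, 0.2]
gripper_width: 1.002
grasp_force: 0.0
```

{"api": "arm_command", "payload": {"moves": [[1,[1,0,-0.3],0]]}}

```text
time: 16.48
tool_pos: [0.1344, 0.8156, 0.7404]
tool_rot: [-0.022, 0.737, 0.64, 0.217]
contact_force: [-0.3, -0.8, 0.6]
gripper_width: 0.998
grasp_force: 0.0
```

{"api": "arm_command", "payload": {"moves": [[1,[1,0,-0.3],0]]}}

```text
time: 16.57
tool_pos: [0.1325, 0.824, 0.7399]
tool_rot: [-0.028, 0.735, 0.639, 0.226]
contact_force: [-0.5, 0.2, 0.0]
gripper_width: 0.999
grasp_force: 0.0
```

{"api": "arm_command", "payload": {"moves": [[1,[1,0,-0.3],0]]}}

```text
time: 16.65
tool_pos: [0.1304, 0.8316, 0.7403]
tool_rot: [-0.035, 0.732, 0.638, 0.236]
contact_force: [0.2, -1.2, -1.1]
gripper_width: 1.002
grasp_force: 0.0
```

{"api": "arm_command", "payload": {"moves": [[1,[1,0,-0.3],0]]}}

```text
time: 16.73
tool_pos: [0.128, 0.8386, 0.7417]
tool_rot: [-0.042, 0.729, 0.638, 0.245]
contact_force: [-0.1, 0.1, -0.5]
gripper_width: 1.0
grasp_force: 0.0
```

{"api": "arm_command", "payload": {"moves": [[1,[1,0,-0.3],0]]}}

```text
time: 16.82
tool_pos: [0.1252, 0.8449, 0.7441]
tool_rot: [-0.049, 0.726, 0.637, 0.255]
contact_force: [-0.7, 0.1, -0.3]
gripper_width: 1.001
grasp_force: 0.0
```

```bash
python3 -c "
from h import *
pose()"
```

```text
t 16.82 p [0.1252 0.8449 0.7441] j [ 1.41  0.67  0.05 -0.26  1.93  1.39] 
 [[ 0.059  0.95   0.308]
 [ 0.9   -0.184  0.396]
 [ 0.433  0.254 -0.865]]
```

{"api": "arm_command", "payload": {"moves": [[1,[1,0,-0.2],0]]}}

```text
time: 16.9
tool_pos: [0.1233, 0.8526, 0.7453]
tool_rot: [-0.056, 0.723, 0.636, 0.265]
contact_force: [-0.4, 0.1, -0.1]
gripper_width: 1.005
grasp_force: 0.0
```

{"api": "arm_command", "payload": {"moves": [[1,[1,0,-0.2],0]]}}

```text
time: 16.98
tool_pos: [0.1215, 0.8604, 0.7459]
tool_rot: [-0.063, 0.719, 0.635, 0.274]
contact_force: [0.0, 0.6, 0.4]
gripper_width: 1.001
grasp_force: 0.0
```

{"api": "arm_command", "payload": {"moves": [[1,[1,0,-0.2],0]]}}

```text
time: 17.07
tool_pos: [0.1195, 0.8674, 0.7475]
tool_rot: [-0.07, 0.716, 0.634, 0.284]
contact_force: [-0.6, 0.7, 0.2]
gripper_width: 1.002
grasp_force: 0.0
```

{"api": "arm_command", "payload": {"moves": [[1,[1,0,-0.2],0]]}}

```text
time: 17.15
tool_pos: [0.1171, 0.8736, 0.75]
tool_rot: [-0.077, 0.713, 0.633, 0.293]
contact_force: [-0.1, 0.5, -0.6]
gripper_width: 1.002
grasp_force: 0.0
```

{"api": "arm_command", "payload": {"moves": [[1,[1,0,-0.1],0]]}}

```text
time: 17.23
tool_pos: [0.1156, 0.8813, 0.7514]
tool_rot: [-0.085, 0.709, 0.631, 0.303]
contact_force: [-1.2, -0.3, 0.2]
gripper_width: 0.998
grasp_force: 0.0
```

{"api": "arm_command", "payload": {"moves": [[1,[1,0,-0.1],0]]}}

```text
time: 17.32
tool_pos: [0.1142, 0.889, 0.7523]
tool_rot: [-0.092, 0.705, 0.63, 0.312]
contact_force: [-0.1, 0.3, 0.2]
gripper_width: 1.001
grasp_force: 0.0
```

{"api": "arm_command", "payload": {"moves": [[1,[1,0,-0.1],0]]}}

```text
time: 17.4
tool_pos: [0.1124, 0.8959, 0.7542]
tool_rot: [-0.099, 0.701, 0.628, 0.322]
contact_force: [-0.7, 0.4, -0.6]
gripper_width: 1.002
grasp_force: 0.0
```

{"api": "arm_command", "payload": {"moves": [[1,[1,0,-0.1],0]]}}

```text
time: 17.48
tool_pos: [0.1104, 0.9019, 0.7571]
tool_rot: [-0.106, 0.697, 0.627, 0.331]
contact_force: [0.9, 0.3, 0.3]
gripper_width: 1.0
grasp_force: 0.0
```

{"api": "arm_command", "payload": {"moves": [[1,[1,0,0],0]]}}

```text
time: 17.57
tool_pos: [0.1091, 0.9094, 0.7589]
tool_rot: [-0.114, 0.693, 0.625, 0.34]
contact_force: [-0.6, -0.0, 0.1]
gripper_width: 1.001
grasp_force: 0.0
```

{"api": "arm_command", "payload": {"moves": [[1,[1,0,0],0]]}}

```text
time: 17.65
tool_pos: [0.1079, 0.9169, 0.7601]
tool_rot: [-0.121, 0.689, 0.623, 0.349]
contact_force: [0.7, 0.0, -0.0]
gripper_width: 0.998
grasp_force: 0.0
```

{"api": "arm_command", "payload": {"moves": [[1,[1,0,0],0]]}}

```text
time: 17.73
tool_pos: [0.1064, 0.9236, 0.7623]
tool_rot: [-0.128, 0.685, 0.622, 0.358]
contact_force: [-0.1, -1.2, 0.1]
gripper_width: 1.004
grasp_force: 0.0
```

{"api": "arm_command", "payload": {"moves": [[1,[1,0,0],0]]}}

```text
time: 17.82
tool_pos: [0.1045, 0.9294, 0.7655]
tool_rot: [-0.136, 0.68, 0.62, 0.368]
contact_force: [0.6, -0.1, 0.0]
gripper_width: 0.998
grasp_force: 0.0
```

{"api": "arm_command", "payload": {"moves": [[1,[1,0,0],0]]}}

```text
time: 17.9
tool_pos: [0.1023, 0.9345, 0.7695]
tool_rot: [-0.143, 0.676, 0.618, 0.376]
contact_force: [0.1, 0.4, 0.5]
gripper_width: 0.998
grasp_force: 0.0
```

{"api": "arm_command", "payload": {"moves": [[1,[1,0,0],0]]}}

```text
time: 17.98
tool_pos: [0.0999, 0.9389, 0.7743]
tool_rot: [-0.15, 0.671, 0.615, 0.385]
contact_force: [0.2, 0.1, -0.5]
gripper_width: 0.999
grasp_force: 0.0
```

```bash
python3 -c "
from h import *
pose()"
```

```text
t 17.98 p [0.0999 0.9389 0.7743] j [ 1.45  0.7   0.05 -0.25  1.56  1.43] 
 [[-0.055  0.942  0.332]
 [ 0.71  -0.197  0.676]
 [ 0.702  0.273 -0.658]]
```

{"api": "arm_command", "payload": {"moves": [[1,[1,0,0.1],0]]}}

```text
time: 18.07
tool_pos: [0.0982, 0.9447, 0.7779]
tool_rot: [-0.158, 0.666, 0.613, 0.395]
contact_force: [0.0, -0.1, -0.2]
gripper_width: 1.001
grasp_force: 0.0
```

{"api": "arm_command", "payload": {"moves": [[1,[1,0,0.1],0]]}}

```text
time: 18.15
tool_pos: [0.0967, 0.9506, 0.7808]
tool_rot: [-0.165, 0.661, 0.611, 0.403]
contact_force: [0.3, 0.2, 0.5]
gripper_width: 1.0
grasp_force: 0.0
```

{"api": "arm_command", "payload": {"moves": [[1,[1,0,0.1],0]]}}

```text
time: 18.23
tool_pos: [0.0949, 0.9556, 0.7846]
tool_rot: [-0.172, 0.656, 0.609, 0.412]
contact_force: [0.0, 0.6, -0.6]
gripper_width: 0.999
grasp_force: 0.0
```

{"api": "arm_command", "payload": {"moves": [[1,[1,0,0.1],0]]}}

```text
time: 18.32
tool_pos: [0.0927, 0.9599, 0.7893]
tool_rot: [-0.18, 0.651, 0.606, 0.42]
contact_force: [-0.2, 1.1, 0.6]
gripper_width: 0.999
grasp_force: 0.0
```

{"api": "arm_command", "payload": {"moves": [[1,[1,0,0.1],0]]}}

```text
time: 18.4
tool_pos: [0.0902, 0.9634, 0.7948]
tool_rot: [-0.187, 0.646, 0.604, 0.429]
contact_force: [-0.7, -0.4, -0.6]
gripper_width: 0.998
grasp_force: 0.0
```

{"api": "arm_command", "payload": {"moves": [[1,[1,0,0.1],0]]}}

```text
time: 18.48
tool_pos: [0.0874, 0.9662, 0.8009]
tool_rot: [-0.194, 0.64, 0.601, 0.437]
contact_force: [0.5, 0.7, 0.4]
gripper_width: 1.002
grasp_force: 0.0
```

{"api": "arm_command", "payload": {"moves": [[1,[1,0,0.1],0]]}}

```text
time: 18.57
tool_pos: [0.0843, 0.9683, 0.8077]
tool_rot: [-0.201, 0.635, 0.598, 0.445]
contact_force: [-0.1, 0.3, 0.4]
gripper_width: 0.998
grasp_force: 0.0
```

{"api": "arm_command", "payload": {"moves": [[1,[1,0,0.2],0]]}}

```text
time: 18.65
tool_pos: [0.0821, 0.9717, 0.8138]
tool_rot: [-0.209, 0.629, 0.595, 0.454]
contact_force: [0.2, -0.3, 0.5]
gripper_width: 1.002
grasp_force: 0.0
```

{"api": "arm_command", "payload": {"moves": [[1,[1,0,0.2],0]]}}

```text
time: 18.73
tool_pos: [0.08, 0.9754, 0.8183]
tool_rot: [-0.216, 0.624, 0.593, 0.462]
contact_force: [-0.0, 0.3, 0.2]
gripper_width: 1.005
grasp_force: 0.0
```

{"api": "arm_command", "payload": {"moves": [[1,[1,0,0.2],0]]}}

```text
time: 18.82
tool_pos: [0.0777, 0.9785, 0.8234]
tool_rot: [-0.222, 0.618, 0.59, 0.469]
contact_force: [-0.2, 0.3, -0.2]
gripper_width: 1.003
grasp_force: 0.0
```

{"api": "arm_command", "payload": {"moves": [[1,[1,0,0.2],0]]}}

```text
time: 18.9
tool_pos: [0.075, 0.9806, 0.8295]
tool_rot: [-0.229, 0.613, 0.587, 0.477]
contact_force: [0.0, -0.7, -0.5]
gripper_width: 0.999
grasp_force: 0.0
```

{"api": "arm_command", "payload": {"moves": [[1,[1,0,0.2],0]]}}

```text
time: 18.98
tool_pos: [0.072, 0.982, 0.8366]
tool_rot: [-0.236, 0.607, 0.584, 0.484]
contact_force: [-0.1, -0.8, -0.6]
gripper_width: 0.999
grasp_force: 0.0
```

{"api": "arm_command", "payload": {"moves": [[1,[1,0,0.2],0]]}}

```text
time: 19.07
tool_pos: [0.0687, 0.9826, 0.8443]
tool_rot: [-0.242, 0.601, 0.581, 0.492]
contact_force: [0.1, 0.3, -0.3]
gripper_width: 1.0
grasp_force: 0.0
```

{"api": "arm_command", "payload": {"moves": [[1,[1,0,0.2],0]]}}

```text
time: 19.15
tool_pos: [0.0652, 0.9825, 0.8527]
tool_rot: [-0.249, 0.596, 0.578, 0.499]
contact_force: [-0.6, -0.2, -0.3]
gripper_width: 1.006
grasp_force: 0.0
```

{"api": "arm_command", "payload": {"moves": [[1,[1,0,0.2],0]]}}

```text
time: 19.23
tool_pos: [0.0614, 0.9818, 0.8615]
tool_rot: [-0.256, 0.59, 0.575, 0.506]
contact_force: [0.4, 0.4, -0.2]
gripper_width: 1.0
grasp_force: 0.0
```

{"api": "arm_command", "payload": {"moves": [[1,[1,0,0.2],0]]}}

```text
time: 19.32
tool_pos: [0.0574, 0.9805, 0.8707]
tool_rot: [-0.262, 0.584, 0.572, 0.513]
contact_force: [-0.3, 0.2, -0.7]
gripper_width: 0.999
grasp_force: 0.0
```

```bash
python3 -c "
from h import *
pose()"
```

```text
t 19.32 p [0.0574 0.9805 0.8707] j [ 1.5   0.68  0.06 -0.25  1.2   1.45] 
 [[-0.181  0.937  0.3  ]
 [ 0.398 -0.209  0.893]
 [ 0.899  0.281 -0.335]]
```

{"api": "arm_command", "payload": {"moves": [[1,[1,0,0.2],0]]}}

```text
time: 19.4
tool_pos: [0.0533, 0.9787, 0.8802]
tool_rot: [-0.269, 0.578, 0.568, 0.52]
contact_force: [0.3, -0.6, -0.5]
gripper_width: 1.0
grasp_force: 0.0
```

{"api": "arm_command", "payload": {"moves": [[1,[1,0,0.2],0]]}}

```text
time: 19.48
tool_pos: [0.0489, 0.9763, 0.89]
tool_rot: [-0.275, 0.572, 0.565, 0.527]
contact_force: [0.0, -0.1, 0.2]
gripper_width: 0.998
grasp_force: 0.0
```

{"api": "arm_command", "payload": {"moves": [[1,[-0.5,0,-0.5],0.048],[1,[-0.5,0,-0.5],0.048],[1,[-0.5,0,-0.5],0.048],[1,[-0.5,0,-0.5],0.048]]}}

```text
time: 19.82
tool_pos: [0.0415, 0.8801, 0.8426]
tool_rot: [-0.352, 0.652, 0.471, 0.479]
contact_force: [-0.2, -0.4, 1.6]
gripper_width: 0.998
grasp_force: 0.0
```

```bash
python3 - <<'E'
from h import *
p,R=pose()
prev=p
for w in([.45,.3,.5],[.575,.15,.35],[.575,.15,.2]):
    print(w,(R.T@(np.array(w)-prev)/.15).round(2)); prev=np.array(w)
E
```

```text
t 19.82 p [0.0415 0.8801 0.8426] j [ 1.51  0.2   0.78 -0.3   0.92  1.84] 
 [[ 0.097  0.951  0.292]
 [ 0.277 -0.308  0.91 ]
 [ 0.956 -0.007 -0.293]]
[0.45, 0.3, 0.5] [-2.99  3.8  -2.06]
[0.575, 0.15, 0.35] [-1.15  1.11 -0.37]
[0.575, 0.15, 0.2] [-0.96  0.01  0.29]
```

{"api": "arm_command", "payload": {"moves": [[1,[-0.75,0.95,-0.51],0],[1,[-0.75,0.95,-0.51],0],[1,[-0.75,0.95,-0.51],0],[1,[-0.75,0.95,-0.51],0],[1,[-0.75,0.95,-0.51],0],[1,[-0.75,0.95,-0.51],0]]}}

```text
time: 20.32
tool_pos: [0.147, 0.7332, 0.7539]
tool_rot: [-0.348, 0.653, 0.473, 0.479]
contact_force: [1.2, 0.2, -1.0]
gripper_width: 1.001
grasp_force: 0.0
```

{"api": "arm_command", "payload": {"moves": [[1,[-0.75,0.95,-0.51],0],[1,[-0.75,0.95,-0.51],0],[1,[-0.75,0.95,-0.51],0],[1,[-0.75,0.95,-0.51],0],[1,[-0.75,0.95,-0.51],0],[1,[-0.75,0.95,-0.51],0]]}}

```text
time: 20.82
tool_pos: [0.2501, 0.5891, 0.6692]
tool_rot: [-0.348, 0.653, 0.472, 0.479]
contact_force: [-0.1, 0.5, -0.5]
gripper_width: 0.998
grasp_force: 0.0
```

```bash
python3 - <<'E'
from h import *
p,R=to([.45,.3,.5])
E
```

```text
t 20.82 p [0.2501 0.5891 0.6692] j [ 0.93 -0.52  1.71  0.46  0.75  1.12] 
 [[ 0.095  0.95   0.297]
 [ 0.282 -0.312  0.907]
 [ 0.955 -0.003 -0.298]]
units [-1.494  1.87  -1.017]
```

{"api": "arm_command", "payload": {"moves": [[1,[-0.75,0.95,-0.51],0],[1,[-0.75,0.95,-0.51],0],[1,[-0.75,0.95,-0.51],0],[1,[-0.75,0.95,-0.51],0],[1,[-0.75,0.95,-0.51],0],[1,[-0.75,0.95,-0.51],0]]}}

```text
time: 21.32
tool_pos: [0.3537, 0.4441, 0.5835]
tool_rot: [-0.348, 0.654, 0.471, 0.479]
contact_force: [-0.4, 0.9, -0.8]
gripper_width: 0.999
grasp_force: 0.0
```

```bash
python3 - <<'E'
from h import *
p,R=to([.45,.3,.5])
E
```

```text
t 21.32 p [0.3537 0.4441 0.5835] j [ 0.44 -0.68  1.95  0.96  1.    0.61] 
 [[ 0.098  0.949  0.299]
 [ 0.283 -0.314  0.906]
 [ 0.954 -0.004 -0.299]]
units [-0.74   0.913 -0.512]
```

{"api": "arm_command", "payload": {"moves": [[1,[-0.74,0.91,-0.51],0],[1,[-0.74,0.91,-0.51],0],[1,[-0.74,0.91,-0.51],0],[1,[-0.74,0.91,-0.51],0],[1,[-0.74,0.91,-0.51],0],[1,[-0.74,0.91,-0.51],0]]}}

```text
time: 21.82
tool_pos: [0.45, 0.3021, 0.4999]
tool_rot: [-0.35, 0.654, 0.471, 0.478]
contact_force: [0.0, 1.4, -0.7]
gripper_width: 1.002
grasp_force: 0.0
```

{"api": "arm_command", "payload": {"moves": [[1,[-0.58,0.55,-0.19],0],[1,[-0.58,0.55,-0.19],0],[1,[-0.58,0.55,-0.19],0],[1,[-0.58,0.55,-0.19],0]]}}

```text
time: 22.15
tool_pos: [0.5117, 0.2269, 0.4224]
tool_rot: [-0.351, 0.655, 0.471, 0.476]
contact_force: [-0.7, 0.1, -0.8]
gripper_width: 1.005
grasp_force: 0.0
```

{"api": "arm_command", "payload": {"moves": [[1,[-0.58,0.55,-0.19],0],[1,[-0.58,0.55,-0.19],0],[1,[-0.58,0.55,-0.19],0],[1,[-0.58,0.55,-0.19],0]]}}

```text
time: 22.48
tool_pos: [0.5738, 0.1515, 0.3471]
tool_rot: [-0.352, 0.655, 0.47, 0.476]
contact_force: [-1.4, 0.5, -0.7]
gripper_width: 0.998
grasp_force: 0.0
```

```bash
python3 - <<'E'
from h import *
p,R=to([.575,.15,.2])
for c in("scene","top"):
    f,d=look(c,("amber_jar","mat","black_jar")); cv2.imwrite(f"pics/{c}5.png",f["frame"][:,:,::-1])
    for n in d:
        for q in d[n]: 
            l,t,r,b=q["extent"]; print(c,n,np.round(q["extent"],0),round(q["confidence"],2),ray(f,(l+r)/2,(t+b)/2,.005 if n=="mat" else .055).round(3))
E
```

```text
t 22.48 p [0.5738 0.1515 0.3471] j [-0.31 -0.17  1.97  1.28  1.5  -0.21] 
 [[ 0.104  0.951  0.292]
 [ 0.281 -0.31   0.908]
 [ 0.954 -0.013 -0.3  ]]
units [-0.938  0.023  0.287]
scene amber_jar [369. 116. 404. 165.] 0.95 [0.62  0.264 0.055]
scene amber_jar [298. 217. 347. 299.] 0.86 [ 0.688 -0.146  0.055]
scene amber_jar [189. 186. 232. 260.] 0.77 [ 0.5   -0.166  0.055]
scene amber_jar [246. 282. 301. 377.] 0.64 [ 0.698 -0.281  0.055]
scene mat [363. 153. 411. 173.] 0.8 [0.631 0.258 0.005]
top amber_jar [179. 181. 222. 215.] 0.82 [0.615 0.267 0.055]
top amber_jar [378. 144. 408. 180.] 0.64 [ 0.686 -0.154  0.055]
top amber_jar [429. 141. 474. 173.] 0.57 [ 0.694 -0.282  0.055]
top mat [184. 177. 233. 221.] 0.63 [0.617 0.264 0.005]
top black_jar [305. 160. 332. 190.] 0.98 [0.661 0.009 0.055]
```

View pics/scene5.png

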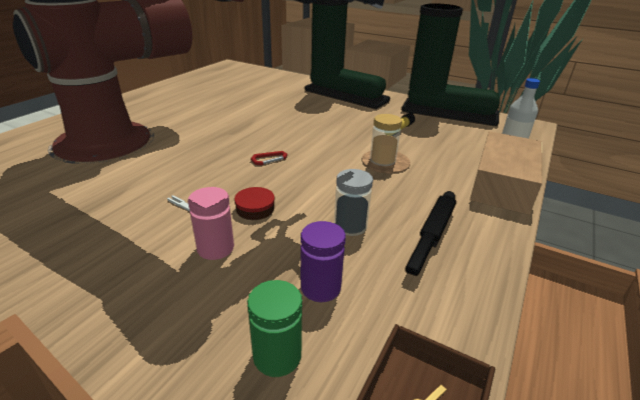

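The amber jar stands on the mat at (386,140), with the arm above the frame. The other jars are undisturbed. I'll check wrist clearance with the model, then descend to the pre-grasp pose.

```bash
python3 - <<'E'
from h import *
import k3
J=np.array([.618,.265,.062])
p,R=to(J-.12*manip_z if 0 else J)
A=J-.12*R[:,2]; print(A.round(3),(R.T@(A-p)/.15).round(3))
q=manip.state()["joint_pos"]; a,_,w=k3.fk(q); e=p-a
print("err",e.round(3),"in j1 frame",(k3.rz(q[0]).T@e).round(3),"in tool",(R.T@e).round(3))
E
```

```text
t 22.88 p [0.571  0.1541 0.3553] j [-0.3  -0.18  1.97  1.28  1.5  -0.21] 
 [[ 0.089  0.952  0.292]
 [ 0.282 -0.305  0.91 ]
 [ 0.955  0.001 -0.296]]
units [-1.632  0.071  1.342]
[0.583 0.156 0.097] [-1.632  0.071  0.542]
err [-0.011  0.005 -0.055] in j1 frame [-0.012  0.002 -0.055] in tool [-0.052 -0.012  0.018]
```

{"api": "arm_command", "payload": {"moves": [[1,[-0.3,0.02,0.1],0],[1,[-0.6,0.03,0.2],0],[1,[-0.9,0.05,0.3],0],[1,[-1,0.05,0.33],0],[1,[-1,0.05,0.33],0]]}}

```text
time: 23.3
tool_pos: [0.5754, 0.1549, 0.188]
tool_rot: [-0.354, 0.654, 0.471, 0.475]
contact_force: [-0.5, 1.0, -1.0]
gripper_width: 0.995
grasp_force: 0.0
```

{"api": "arm_command", "payload": {"moves": [[1,[-0.2,0.01,0.07],0],[1,[-0.4,0.02,0.14],0],[1,[-0.55,0.02,0.2],0],[1,[-0.63,0.02,0.21],0],[1,[-0.63,0.02,0.21],0]]}}

```text
time: 23.72
tool_pos: [0.582, 0.1551, 0.0954]
tool_rot: [-0.351, 0.651, 0.473, 0.479]
contact_force: [-0.3, 0.9, -0.4]
gripper_width: 1.003
grasp_force: 0.0
```

```bash
python3 - <<'E'
from h import *
p,R=to([.618,.265,.062])
f=manip.grab_frame("wrist"); cv2.imwrite("pics/w6.png",f["frame"][:,:,::-1])
g,d=look("scene",("black_jar","amber_jar")); cv2.imwrite("pics/s6.png",g["frame"][:,:,::-1])
for q in d["black_jar"]+d["amber_jar"]: print(np.round(q["extent"]),q["confidence"])
for q in manip.search_frame(f,"amber_jar"):
    e=q["extent"]; print(np.round(e),round(q["confidence"],2))
def proj(X): 
    c=np.array(f["R"])@X+f["t"]; return (c[0]/c[2]*f["fx"]+f["cx"],c[1]/c[2]*f["fy"]+f["cy"])
print("model jar base/top",proj(np.array([.618,.265,.005])),proj(np.array([.618,.265,.105])))
E
```

```text
t 23.72 p [0.582  0.1551 0.0954] j [-0.29  0.28  2.02  1.35  1.36 -0.7 ] 
 [[ 0.095  0.952  0.292]
 [ 0.28  -0.307  0.91 ]
 [ 0.955 -0.005 -0.296]]
units [0.015 0.005 0.802]
[333. 174. 370. 237.] 0.89
[369. 112. 402. 167.] 0.83
[298. 221. 347. 301.] 0.82
[190. 185. 236. 260.] 0.78
[246. 280. 299. 376.] 0.67
[278. 137. 358. 278.] 0.58
model jar base/top (np.float64(321.1757311024742), np.float64(251.3509904667711)) (np.float64(320.82449043131214), np.float64(149.16328652763565))
```

View pics/s6.png

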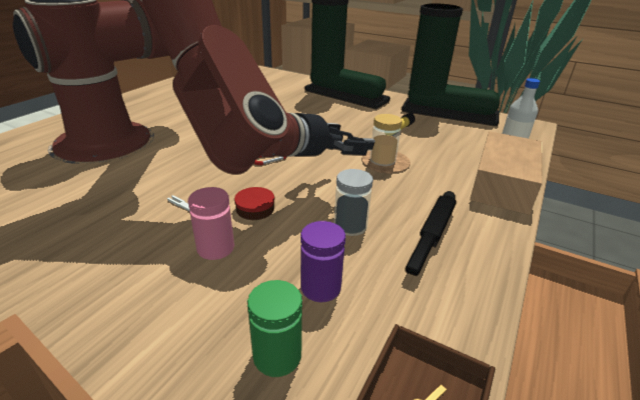

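The gripper faces the amber jar at (386,140) and is clear of the black jar at (353,200). I'll advance and close.

{"api": "arm_command", "payload": {"moves": [[1,[0,0,0.2],0],[1,[0,0,0.4],0],[1,[0,0,0.6],0],[1,[0,0,0.75],0],[1,[0,0,0.79],0],[1,[0,0,0.79],0]]}}

```text
time: 24.47
tool_pos: [0.617, 0.264, 0.0616]
tool_rot: [-0.351, 0.65, 0.474, 0.479]
contact_force: [1.5, -0.5, 0.7]
gripper_width: 0.998
grasp_force: 0.0
```

{"api": "arm_command", "payload": {"moves": [[0.5,[0,0,0],0],[0,[0,0,0],0],[-1,[0,0,0],0],[-1,[0,0,0],0],[-1,[0,0,0],0],[-1,[0,0,0],0],[-1,[0,0,0],0],[-1,[0,0,0],0]]}}

```text
time: 25.13
tool_pos: [0.6177, 0.262, 0.0617]
tool_rot: [-0.35, 0.651, 0.473, 0.48]
contact_force: [-2.3, -4.5, 5.8]
gripper_width: 0.686
grasp_force: 64.1
```

```bash
python3 - <<'E'
from h import *
p,R=pose(); print((R.T@[0,0,1]).round(3))
E
```

```text
t 25.13 p [0.6177 0.262  0.0617] j [-0.08  0.4   1.94  1.51  1.2  -0.72] 
 [[ 0.092  0.951  0.294]
 [ 0.279 -0.308  0.91 ]
 [ 0.956 -0.002 -0.294]]
[ 0.956 -0.002 -0.294]
```

{"api": "arm_command", "payload": {"moves": [[-1,[0.1,0,-0.03],0],[-1,[0.3,0,-0.09],0],[-1,[0.5,0,-0.15],0],[-1,[0.7,0,-0.22],0],[-1,[0.76,0,-0.24],0],[-1,[0.76,0,-0.24],0]]}}

```text
time: 25.63
tool_pos: [0.6184, 0.2614, 0.1829]
tool_rot: [-0.348, 0.65, 0.474, 0.481]
contact_force: [0.4, -0.1, -2.9]
gripper_width: 0.688
grasp_force: 64.6
```

{"api": "arm_command", "payload": {"moves": [[-1,[0.2,0,-0.06],0],[-1,[0.4,0,-0.12],0],[-1,[0.6,0,-0.18],0],[-1,[0.72,0,-0.22],0],[-1,[0.76,0,-0.24],0],[-1,[0.76,0,-0.24],0]]}}

```text
time: 26.13
tool_pos: [0.6173, 0.2608, 0.299]
tool_rot: [-0.35, 0.651, 0.473, 0.479]
contact_force: [0.4, -0.3, -2.5]
gripper_width: 0.683
grasp_force: 64.7
```

```bash
python3 - <<'E'
from h import *
p,R=pose(); print(manip.state()["grasp_force"])
f=manip.grab_frame("scene"); cv2.imwrite("pics/s7.png",f["frame"][:,:,::-1][:300,200:520])
E
```

```text
t 26.13 p [0.6173 0.2608 0.299 ] j [-0.08 -0.02  1.92  1.35  1.26 -0.26] 
 [[ 0.093  0.952  0.293]
 [ 0.282 -0.307  0.909]
 [ 0.955 -0.002 -0.297]]
64.72216129302979
```

View pics/s7.png

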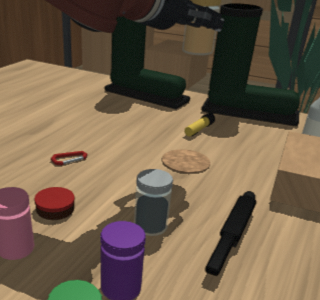

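The jar is held upright in the fingers at about (200,40) in the crop, and the mat at (187,161) is empty. Now I'll turn it over.

{"api": "arm_command", "payload": {"moves": [[-1,[0,0,0],0.01],[-1,[0,0,0],0.03],[-1,[0,0,0],0.05],[-1,[0,0,0],0.07],[-1,[0,0,0],0.09],[-1,[0,0,0],0.11],[-1,[0,0,0],0.13],[-1,[0,0,0],0.15],[-1,[0,0,0],0.17],[-1,[0,0,0],0.19],[-1,[0,0,0],0.21],[-1,[0,0,0],0.23],[-1,[0,0,0],0.25],[-1,[0,0,0],0.25]]}}

```text
time: 27.35
tool_pos: [0.6161, 0.261, 0.2949]
tool_rot: [-0.586, 0.795, -0.129, 0.088]
contact_force: [-0.2, -0.6, -2.8]
gripper_width: 0.685
grasp_force: 64.7
```

{"api": "arm_command", "payload": {"moves": [[-1,[0,0,0],0.02],[-1,[0,0,0],0.04],[-1,[0,0,0],0.06],[-1,[0,0,0],0.08],[-1,[0,0,0],0.1],[-1,[0,0,0],0.12],[-1,[0,0,0],0.14],[-1,[0,0,0],0.16],[-1,[0,0,0],0.18],[-1,[0,0,0],0.2],[-1,[0,0,0],0.22],[-1,[0,0,0],0.24],[-1,[0,0,0],0.25],[-1,[0,0,0],0.25]]}}

```text
time: 28.52
tool_pos: [0.6164, 0.261, 0.2964]
tool_rot: [0.478, -0.473, 0.652, 0.351]
contact_force: [-0.3, 0.5, -2.8]
gripper_width: 0.684
grasp_force: 64.7
```

```bash
python3 - <<'E'
from h import *
p,R=pose(); print(manip.state()["grasp_force"])
f=manip.grab_frame("scene"); cv2.imwrite("pics/s8.png",f["frame"][:,:,::-1][:200,300:560].repeat(2,0).repeat(2,1))
E
```

```text
t 28.52 p [0.6164 0.261  0.2964] j [-0.08 -0.01  1.92  1.35  1.26  2.88] 
 [[-0.096 -0.952  0.291]
 [-0.282  0.307  0.909]
 [-0.955  0.005 -0.297]]
64.7162389755249
```

View pics/s8.png

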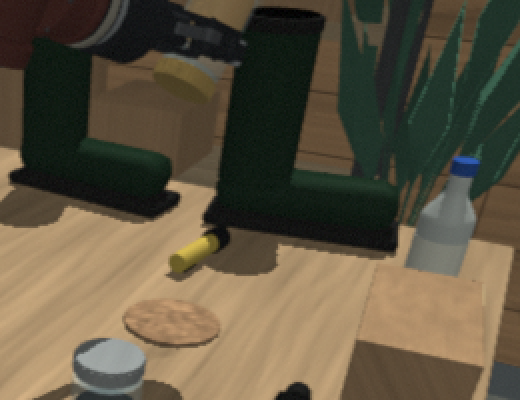

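The jar hangs lid-down, with the brass lid at (185,80) in the crop. I'll hold it for a second and then turn it back.

{"api": "arm_command", "payload": {"moves": [[-1,[0,0,0],0],[-1,[0,0,0],0],[-1,[0,0,0],0],[-1,[0,0,0],0],[-1,[0,0,0],0],[-1,[0,0,0],0],[-1,[0,0,0],0],[-1,[0,0,0],0],[-1,[0,0,0],0],[-1,[0,0,0],0],[-1,[0,0,0],0],[-1,[0,0,0],0]]}}

```text
time: 29.57
tool_pos: [0.6171, 0.2611, 0.2996]
tool_rot: [0.479, -0.473, 0.651, 0.35]
contact_force: [0.1, -1.0, -1.4]
gripper_width: 0.685
grasp_force: 64.7
```

{"api": "arm_command", "payload": {"moves": [[-1,[0,0,0],-0.01],[-1,[0,0,0],-0.03],[-1,[0,0,0],-0.05],[-1,[0,0,0],-0.07],[-1,[0,0,0],-0.09],[-1,[0,0,0],-0.11],[-1,[0,0,0],-0.13],[-1,[0,0,0],-0.15],[-1,[0,0,0],-0.17],[-1,[0,0,0],-0.19],[-1,[0,0,0],-0.21],[-1,[0,0,0],-0.23],[-1,[0,0,0],-0.25],[-1,[0,0,0],-0.25]]}}

```text
time: 30.73
tool_pos: [0.6172, 0.2611, 0.2997]
tool_rot: [-0.586, 0.795, -0.125, 0.092]
contact_force: [-1.4, 0.0, -2.8]
gripper_width: 0.689
grasp_force: 64.7
```

{"api": "arm_command", "payload": {"moves": [[-1,[0,0,0],-0.02],[-1,[0,0,0],-0.04],[-1,[0,0,0],-0.06],[-1,[0,0,0],-0.08],[-1,[0,0,0],-0.1],[-1,[0,0,0],-0.12],[-1,[0,0,0],-0.14],[-1,[0,0,0],-0.16],[-1,[0,0,0],-0.18],[-1,[0,0,0],-0.2],[-1,[0,0,0],-0.22],[-1,[0,0,0],-0.24],[-1,[0,0,0],-0.25],[-1,[0,0,0],-0.25]]}}

```text
time: 31.9
tool_pos: [0.6172, 0.261, 0.2997]
tool_rot: [-0.351, 0.652, 0.473, 0.479]
contact_force: [0.4, 0.3, -2.3]
gripper_width: 0.683
grasp_force: 64.7
```

```bash
python3 - <<'E'
from h import *
p,R=to([.618,.263,.066]); print(manip.state()["grasp_force"])
f,d=look("scene",("amber_jar","mat")); cv2.imwrite("pics/s9.png",f["frame"][:,:,::-1][:200,300:560].repeat(2,0).repeat(2,1))
E
```

```text
t 31.9 p [0.6172 0.261  0.2997] j [-0.08 -0.02  1.92  1.35  1.26 -0.26] 
 [[ 0.095  0.952  0.292]
 [ 0.28  -0.307  0.909]
 [ 0.955 -0.004 -0.296]]
units [-1.484  0.008  0.474]
64.70167279243469
```

View pics/s9.png

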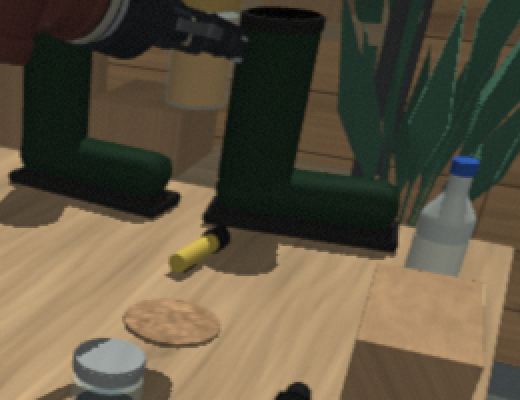

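The jar is upright again at (200,80) in the crop. I'll lower it gently onto the mat.

{"api": "arm_command", "payload": {"moves": [[-1,[-0.15,0,0.05],0],[-1,[-0.35,0,0.11],0],[-1,[-0.55,0,0.17],0],[-1,[-0.7,0,0.22],0],[-1,[-0.8,0,0.25],0],[-1,[-0.8,0,0.25],0]]}}

```text
time: 32.55
tool_pos: [0.6148, 0.2615, 0.1688]
tool_rot: [-0.352, 0.654, 0.471, 0.476]
contact_force: [-0.7, 0.9, -2.9]
gripper_width: 0.68
grasp_force: 64.8
```

{"api": "arm_command", "payload": {"moves": [[-1,[-0.15,0,0.05],0],[-1,[-0.3,0,0.1],0],[-1,[-0.45,0,0.15],0],[-1,[-0.56,0,0.18],0],[-1,[-0.63,0,0.2],0],[-1,[-0.66,0,0.21],0],[-1,[-0.68,0,0.22],0],[-1,[-0.68,0,0.22],0]]}}

```text
time: 33.22
tool_pos: [0.6177, 0.2629, 0.0675]
tool_rot: [-0.35, 0.651, 0.473, 0.479]
contact_force: [0.2, -0.1, -1.3]
gripper_width: 0.684
grasp_force: 64.9
```

{"api": "arm_command", "payload": {"moves": [[-1,[-0.01,0,0],0],[-1,[-0.02,0,0.01],0],[-1,[-0.03,0,0.01],0],[-1,[-0.03,0,0.01],0]]}}

```text
time: 33.55
tool_pos: [0.6172, 0.263, 0.0623]
tool_rot: [-0.35, 0.651, 0.473, 0.479]
contact_force: [0.3, 0.6, -1.8]
gripper_width: 0.688
grasp_force: 64.9
```

```bash
python3 - <<'E'
from h import *
p,R=to([.618,.263,.0617])
E
```

```text
t 33.55 p [0.6172 0.263  0.0623] j [-0.08  0.4   1.94  1.51  1.2  -0.72] 
 [[ 0.093  0.952  0.293]
 [ 0.281 -0.307  0.909]
 [ 0.955 -0.002 -0.296]]
units [-0.003  0.005  0.003]
```

Nearly touching now, so I'll lower it another 2 mm, open, and back out along the tool axis.

{"api": "arm_command", "payload": {"moves": [[-1,[-0.01,0,0],0],[-1,[-0.015,0,0],0],[-1,[-0.015,0,0],0],[-1,[-0.015,0,0],0]]}}

```text
time: 33.88
tool_pos: [0.6172, 0.2628, 0.0617]
tool_rot: [-0.351, 0.65, 0.473, 0.48]
contact_force: [-2.4, -0.1, 5.3]
gripper_width: 0.688
grasp_force: 65.0
```

{"api": "arm_command", "payload": {"moves": [[0.45,[0,0,0],0],[0.6,[0,0,0],0],[1,[0,0,0],0],[1,[0,0,0],0],[1,[0,0,0],0],[1,[0,0,0],0]]}}

```text
time: 34.38
tool_pos: [0.6168, 0.2623, 0.0597]
tool_rot: [-0.35, 0.651, 0.473, 0.479]
contact_force: [-0.7, -0.4, 0.3]
gripper_width: 0.996
grasp_force: 0.0
```

```bash
python3 - <<'E'
from h import *
pose(); f=manip.grab_frame("scene"); cv2.imwrite("pics/s10.png",f["frame"][:,:,::-1][60:260,250:510].repeat(2,0).repeat(2,1))
E
```

```text
t 34.38 p [0.6168 0.2623 0.0597] j [-0.08  0.41  1.94  1.51  1.2  -0.72] 
 [[ 0.094  0.952  0.293]
 [ 0.281 -0.307  0.909]
 [ 0.955 -0.003 -0.296]]
```

{"api": "arm_command", "payload": {"moves": [[1,[0,0,-0.1],0],[1,[0,0,-0.3],0],[1,[0,0,-0.5],0],[1,[0,0,-0.75],0],[1,[0,0,-0.8],0],[1,[0,0,-0.8],0]]}}

```text
time: 34.93
tool_pos: [0.5827, 0.1511, 0.0963]
tool_rot: [-0.349, 0.652, 0.472, 0.48]
contact_force: [0.4, 0.1, 0.1]
gripper_width: 0.998
grasp_force: 0.0
```

{"api": "arm_command", "payload": {"moves": [[1,[0.3,0,-0.1],0],[1,[0.6,0,-0.2],0],[1,[0.9,0,-0.3],0],[1,[0.9,0,-0.3],0],[1,[0.9,0,-0.3],0],[1,[0.9,0,-0.3],0]]}}

```text
time: 35.43
tool_pos: [0.5814, 0.1511, 0.2384]
tool_rot: [-0.35, 0.65, 0.474, 0.479]
contact_force: [-0.2, 0.6, 0.6]
gripper_width: 0.999
grasp_force: 0.0
```

```bash
python3 - <<'E'
from h import *
pose()
for c in("scene","top"):
    f,d=look(c); 
    if c=="scene": cv2.imwrite("pics/s11.png",f["frame"][:,:,::-1])
    for n in d:
        for q in d[n]: 
            l,t,r,b=q["extent"]; print(c,n,np.round(q["extent"],0),round(q["confidence"],2),ray(f,(l+r)/2,(t+b)/2,.005 if n=="mat" else .055).round(3))
E
```

```text
t 35.43 p [0.5814 0.1511 0.2384] j [-0.3  -0.    2.02  1.3   1.44 -0.43] 
 [[ 0.091  0.952  0.292]
 [ 0.282 -0.306  0.91 ]
 [ 0.955 -0.    -0.296]]
scene amber_jar [371. 114. 406. 166.] 0.78 [0.624 0.268 0.055]
scene amber_jar [245. 282. 302. 377.] 0.67 [ 0.698 -0.281  0.055]
scene amber_jar [300. 222. 348. 299.] 0.67 [ 0.691 -0.15   0.055]
scene black_jar [333. 172. 372. 238.] 0.74 [ 0.665 -0.004  0.055]
scene mat [364. 154. 412. 175.] 0.95 [0.635 0.253 0.005]
top amber_jar [430. 140. 471. 174.] 0.96 [ 0.695 -0.28   0.055]
top amber_jar [376. 145. 410. 179.] 0.88 [ 0.687 -0.153  0.055]
top amber_jar [402. 240. 420. 266.] 0.77 [ 0.488 -0.187  0.055]
top black_jar [303. 161. 334. 193.] 0.56 [0.657 0.009 0.055]
top mat [186. 177. 230. 220.] 0.56 [0.618 0.264 0.005]
```

View pics/s11.png

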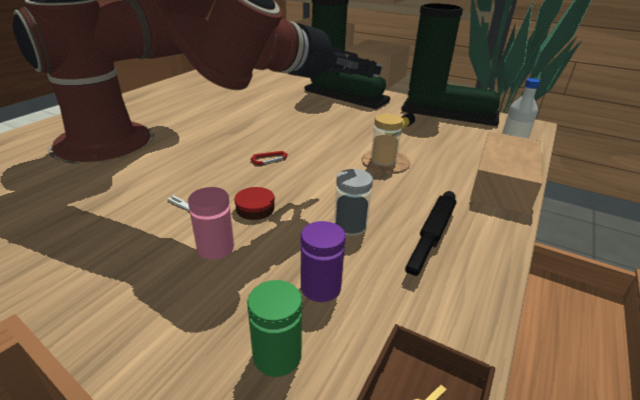

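The amber jar stands upright on the mat at (388,140), centred to within a few millimetres. The black jar at (353,200) is unmoved and the gripper is clear.

```bash
python3 -c "
from plant import manip
print(manip.job_done())"
```

```text
the job is handed in; nothing more can be done
None
```

I turned the amber jar upside down (about 146°, base roughly 0.35 m up) for over a second, then stood it upright within a few millimetres of the mat's centre and let go; the black jar did not move, and I handed the job in at about 35.5 s (no verdict was returned).

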